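Fill a kit can with spacer rings and hang it on the hook carousel

TASK

Make up the kit: drop all the white spacer rings from the rubber mat into the open can standing on the bench, so that they lie flat in one column, and put the black cap on it, fully seated; also turn the carousel so that its one empty hook is at the front, over the black pointer of its base. Then hang the closed can, upright, by the slot of its hanger plate on that hook and leave the hook at the front. Leave the yellow bin, the jar and the screwdriver where they are.

Things in the scene. Friction and masses are not known exactly. Their poses are not given: they have to be found in the camera images.
- ring0_c (a point): White nylon spacer ring, 60 mm outside diameter, 16 mm hole, 20 mm thick, 60 g, lying flat. This point is its centre, half-way up (10 mm above its underside); z is its axis. Three to five of the five rings are there.
- ring1_c (a point): White nylon spacer ring, 60 mm outside diameter, 16 mm hole, 20 mm thick, 60 g, lying flat. This point is its centre, half-way up (10 mm above its underside); z is its axis. Three to five of the five rings are there.
- ring2_c (a point): White nylon spacer ring, 60 mm outside diameter, 16 mm hole, 20 mm thick, 60 g, lying flat. This point is its centre, half-way up (10 mm above its underside); z is its axis. Three to five of the five rings are there.
- ring3_c (a point): White nylon spacer ring, 60 mm outside diameter, 16 mm hole, 20 mm thick, 60 g, lying flat. This point is its centre, half-way up (10 mm above its underside); z is its axis. Three to five of the five rings are there.
- ring4_c (a point): White nylon spacer ring, 60 mm outside diameter, 16 mm hole, 20 mm thick, 60 g, lying flat. This point is its centre, half-way up (10 mm above its underside); z is its axis. Three to five of the five rings are there.
- can_c (a point): Open aluminium can (a tube with a floor) standing on the bench: 116 mm tall, 72 mm outside diameter, smooth bore 64 mm, floor 4 mm thick, 0.18 kg empty. This point is on its axis, 58 mm above its underside; z is up along the axis, +x points to the steel hanger plate stood off at its back (see can_tongue, can_eye).
- can_mouth (a point): Centre of the can's mouth, at rim height (116 mm above its underside); axes as can_c. The top 4 mm of the can flare out to 80 mm outside and about 72 mm inside at the rim.
- can_tongue (a point): Where to hold the can: the solid tongue of its hanger plate above the slot, 10 mm thick (x), 48 mm wide (y), 106 to 166 mm above the can's underside. This point is mid-thickness, 66 mm from the can's axis, 146 mm above the underside; axes as can_c. Held across the thickness, fingertips no lower than 126 mm above the underside, it leaves room for rim, cap, hook and drum.
- can_eye (a point): Middle of the upper edge of the slot in the hanger plate (mid-thickness, 66 mm from the can's axis, 106 mm above its underside); this edge rests on the hook. The slot is 32 mm wide, 35 mm high. The plate goes down to 15 mm above the underside; webs 43 mm apart join its sides to the can. The hook enters from the plate's outer (+x) side; the 20 mm space behind is open upwards.
- cap_grip (a point): Black plastic cap of the can, 60 g, standing on the bench: round grip on top (26 mm across, 26 mm high), flange 78 mm across and 6 mm thick, plug below it 60 mm across and 10 mm deep. This point is on its axis, half-way up the grip: 29 mm above the plug's underside, 19 mm above the flange's underside, which sits on the can's rim when seated.
- carousel_base: Fixed base of the hook carousel, a disc 210 mm across, origin on the axis at bench height. The flat black pointer on the bench runs out along its -x axis to 229 mm: the front. On it turns a five-sided drum (faces 55 mm from the axis, top 148 mm up), a hook on each face. Four carry finished kits, capped cans that cannot come off, reaching 166 mm from the axis, 30 to 196 mm up.
- carousel (a joint): Turn of the carousel's drum in rad, anticlockwise seen from above positive; at 0 (and every full turn) the empty hook is at the front, over the pointer. It turns freely either way, further than a full turn, with a friction of about 0.25 N m, and stays where it is left.
- free_hook (a point): The empty hook: seat on top of its level peg (8 mm thick, 136 mm above the bench), 60 mm from the axis, 5 mm out from the drum's face. It points away from the axis, along this point's own -x; its upturned tip is 73 to 81 mm from the axis, 10 mm above the seat. A hung can has its plate against the face, slot edge on the seat, can axis 126 mm from the carousel's axis.
- turn_bar (a point): Centre of the black T-handle bar on top of the drum, on the carousel's axis, 186 mm above the bench: 16 mm thick (along x), 70 mm long (along y), 30 mm high. It turns with the drum; its long side lies across the empty hook's direction (same axes as free_hook).
- bin: Yellow stacking bin, 160 x 110 mm, 90 mm high, origin under its centre. Leave alone.
- jar: Glass jar with a grey cap, 56 mm across, 85 mm high, origin under its centre. Leave alone.
- driver: Screwdriver with a black handle, 190 mm long, lying along its x axis. Leave alone.
There are look-alikes about, which are no part of the job. What is meant by the part that bears can_c is not turquoise, and is the larger of those in its own colour.

How it is judged:
On the way:
1. all the rings lie flat in the can with the cap seated on it; the can stands on the bench, and the empty hook is at the front (within 15 degrees of the pointer) (x of ring0_c in the frame of can_c between -0.006 and 0.006 m and y of ring0_c in the frame of can_c between -0.006 and 0.006 m and z of ring0_c in the frame of can_c between -0.058 and 0.042 m and angle between the z axis of each of ring0_c, ring1_c, ring2_c, ring3_c, ring4_c and the z axis of can_c, either way round below 0.15 rad and x of ring1_c in the frame of can_c between -0.006 and 0.006 m and y of ring1_c in the frame of can_c between -0.006 and 0.006 m and z of ring1_c in the frame of can_c between -0.058 and 0.042 m and x of ring2_c in the frame of can_c between -0.006 and 0.006 m and y of ring2_c in the frame of can_c between -0.006 and 0.006 m and z of ring2_c in the frame of can_c between -0.058 and 0.042 m and x of ring3_c in the frame of can_c between -0.006 and 0.006 m and y of ring3_c in the frame of can_c between -0.006 and 0.006 m and z of ring3_c in the frame of can_c between -0.058 and 0.042 m and x of ring4_c in the frame of can_c between -0.006 and 0.006 m and y of ring4_c in the frame of can_c between -0.006 and 0.006 m and z of ring4_c in the frame of can_c between -0.058 and 0.042 m and x of cap_grip in the frame of can_mouth between -0.006 and 0.006 m and y of cap_grip in the frame of can_mouth between -0.006 and 0.006 m and z of cap_grip in the frame of can_mouth between 0.014 and 0.023 m and angle between the z axis of cap_grip and the z axis of can_c, either way round below 0.08 rad and height (world z) of can_c below 0.068 m and angle between can_c's own z axis and vertical below 0.1 rad and y of free_hook in the frame of carousel_base between -0.01554 and 0.01554 m and x of free_hook in the frame of carousel_base below 0 m), for 0.2 s.
At the end, for the whole second after the job is handed in: The can hangs by its slot on the empty hook (slot edge within 14 mm of the seat, upright within 11 degrees), all rings lie flat in it in one column (within 9 degrees), the cap is seated on the rim (within 4 mm), the hook is within 20 degrees of the pointer, and all is at rest (distance between can_eye and free_hook below 0.014 m and angle between can_c's own z axis and vertical below 0.2 rad and x of ring0_c in the frame of can_c between -0.006 and 0.006 m and y of ring0_c in the frame of can_c between -0.006 and 0.006 m and z of ring0_c in the frame of can_c between -0.058 and 0.042 m and angle between the z axis of each of ring0_c, ring1_c, ring2_c, ring3_c, ring4_c and the z axis of can_c, either way round below 0.15 rad and x of ring1_c in the frame of can_c between -0.006 and 0.006 m and y of ring1_c in the frame of can_c between -0.006 and 0.006 m and z of ring1_c in the frame of can_c between -0.058 and 0.042 m and x of ring2_c in the frame of can_c between -0.006 and 0.006 m and y of ring2_c in the frame of can_c between -0.006 and 0.006 m and z of ring2_c in the frame of can_c between -0.058 and 0.042 m and x of ring3_c in the frame of can_c between -0.006 and 0.006 m and y of ring3_c in the frame of can_c between -0.006 and 0.006 m and z of ring3_c in the frame of can_c between -0.058 and 0.042 m and x of ring4_c in the frame of can_c between -0.006 and 0.006 m and y of ring4_c in the frame of can_c between -0.006 and 0.006 m and z of ring4_c in the frame of can_c between -0.058 and 0.042 m and x of cap_grip in the frame of can_mouth between -0.006 and 0.006 m and y of cap_grip in the frame of can_mouth between -0.006 and 0.006 m and z of cap_grip in the frame of can_mouth between 0.014 and 0.023 m and angle between the z axis of cap_grip and the z axis of can_c, either way round below 0.08 rad and y of free_hook in the frame of carousel_base between -0.02052 and 0.02052 m and x of free_hook in the frame of carousel_base below 0 m and linear speed of can below 0.03 m/s and velocity of joint carousel between -0.05 and 0.05 rad/s); the robot touches nothing.
It fails at once if the yellow bin is moved more than 30 mm (distance of bin from where it was at the start of the episode above 0.03 m).
It fails at once if the jar is moved more than 30 mm (distance of jar from where it was at the start of the episode above 0.03 m).
It fails at once if the screwdriver is moved more than 30 mm (distance of driver from where it was at the start of the episode above 0.03 m).
Of ring0, ring1, ring2, ring3, ring4 only 3 to 5 are there at a start; the rules pass over those that are not, and their reading is None.
At some moment in a run one of ring0, ring1, ring2, ring3, ring4, can may be knocked a few centimetres aside while the robot is not near it.
It also fails if it takes over 210 s, if anything falls off the work surface, if the arm or the gripper's body presses on something with over 40 N, if the wrist force passes 120 N, or if a joint passes its speed limit or range.

ROBOT

A 6-joint arm with a two-finger parallel gripper is mounted at the origin on the work surface. World frame = base frame: x ahead of the robot, y to its left, z up, the work surface at z = 0. Lengths are in m, angles in rad, forces in N, time in s.
With the tool pointing down it reaches from about 0.35 to 0.725 m from the base axis. Payload 6 kg.
Tool frame: the origin (TCP) lies at the very end of the fingers, on their centre line; the grasp point (between the pads) lies 19 mm behind it; z points along the fingers, y is the line along which they close (so a half turn about z gives the same grasp; the last joint's range is limited). The gripper opens to 85 mm and grips with 20 to 120 N. Pads are 22 mm wide; open, the fingers measure 114 mm over their backs; the gripper's body (76 mm by 85 mm) begins 54 mm behind the grasp point. The pads swing forward as they close: fully open they stand 13 mm farther back than shut.
Start: joints at [-0.978, 0.04, 0.085, 0, -1.615, -0.334], TCP at [0.154, -0.58, 0.231] pointing down, gripper open.
Joint ranges: [-2.56, 2.56], [-1.29, 2.01], [-1.08, 1.49], [-3.29, 1.98], [-2.81, -0.18], [-2.99, 2.99]. Speed limits (rad/s): [2.57, 2.57, 3.01, 3.14, 3.14, 3.14].

INTERFACE

Orientations are given as a 3x3 rotation matrix whose columns are the frame's x, y, z axes.
In Python, from workcell import sensors, vision, manip gives the robot as it stands.
- The arm moves only by the shell command python3 -m jog 'ROWS' [FORCE]. ROWS is JSON, a list of rows, each a list of 5 numbers: the finger opening in mm, from 0 to 85.4, then the shift along the tool's x, y, z in mm, then the turn about the tool's z in degrees. A call has 1 to 12 rows; each row shifts and turns the commanded pose from where the row before left it, along the tool's axes as they then stand; what a row does not reach is not made up. A row lasts 1/12 s, in which the tool goes at most 41.7 mm and 7.16 degrees, less where a joint would pass 70% of its speed; a pose out of reach is approached as far as the arm can. A call is refused whole if a number of a shift passes 41.7 or a number of a turn 7.16, either way. A call with a gripper value outside its range is refused whole. The fingers move at their own pace and stop on an object; FORCE is the grip in N (left out, the last holds). Time passes only in rows, so rows that do not move let the fingers close. It gives the time, the measured TCP pose, the force, the opening and the grip force at its end, in the units of the state.
- sensors.state(): the state, without advancing time (a new reading comes with each control period).
- vision.grab_frame(name): name is "scene" or "side" or "wrist"; returns a dict with "frame" (400x640x3 uint8, red, green, blue), "vfov" (degrees; the focal length in pixels is half the picture's height over the tangent of half this angle, whatever the lens; pixels are square), "cx", "cy" (the principal point, pixels), "k1" (the pictures are not rectified: a ray, as slopes to the right and down, at radius r is drawn at 1 + k1 r^2 times it, then the intrinsics apply), "position" and "attitude" of the camera in the world. Camera axes: x right, y down, z forward; pixel columns grow to the right and rows downward; lengths in m; the calibration is good to about 2 mm. A picture is of the moment at which its call begins. There is no depth.
- manip.job_done(): hands the job in; it is judged then, once.
The state is a dict: "t": time; "joint_pos": joint angles; "qvel": joint speeds; "effort": joint torques, N m; "position": TCP position; "orientation": TCP orientation; "ft_force": force on the tool from outside, world axes, zero at the start; "moment": the same for the moment, N m; "opening": opening from 0.0 (shut) to 1.0 (fully open); "grip_force": force on a finger pad.
Only numpy, scipy, OpenCV 4.12 (cv2) and the standard library are available. Lean on these libraries where they do the work, as an engineer would, in place of code of your own. Each camera call takes 0.05 s, during which the arm holds its last target. There are 200 camera calls.

## Working session

There is one attempt and no reset: what is moved stays moved. The work goes in short steps, Python scripts to look and compute and a shell command to move; the robot and the scene stay as the last step left them, time stands still between calls to the robot, and variables do not carry over. Pictures are saved under pics/ and viewed, at most 14 in all, crops included, and the job is handed in when it is done.

```bash
ls; mkdir -p pics; cat > h.py <<'E'
import numpy as np,cv2,pickle
from workcell import sensors,vision
def grab(n,save=None):
    f=vision.grab_frame(n)
    if save:
        cv2.imwrite(f'pics/{save}.png',cv2.cvtColor(f['frame'],cv2.COLOR_RGB2BGR)); pickle.dump(f,open(f'{save}.pkl','wb'))
    return f
def load(n): return pickle.load(open(n+'.pkl','rb'))
def K(f):
    fl=200/np.tan(np.radians(f['vfov'])/2); return fl,f['cx'],f['cy'],f['k1']
def att(f):
    return np.array(f['attitude'],float).reshape(3,3)
def pix2(f,u,v,z):
    fl,cx,cy,k=K(f); d=np.array([(u-cx)/fl,(v-cy)/fl]); r=d.copy()
    for _ in range(30): r=d/(1+k*(r@r))
    w=att(f)@np.array([r[0],r[1],1]); p=np.array(f['position'])
    return p+w*(z-p[2])/w[2]
def proj(f,P):
    fl,cx,cy,k=K(f); c=att(f).T@(np.array(P)-np.array(f['position'])); r=c[:2]/c[2]; r=r*(1+k*(r@r)); return np.array([cx+fl*r[0],cy+fl*r[1]])
def tool(P):
    "world point -> tool-frame offset mm from TCP"
    s=sensors.state(); return np.round(np.array(s['orientation']).reshape(3,3).T@(np.array(P)-np.array(s['position']))*1000,1)
def crop(n,x0,y0,x1,y1,out,s=None):
    im=cv2.imread(f'pics/{n}.png')[y0:y1,x0:x1]; s=s or min(800/(x1-x0),600/(y1-y0))
    cv2.imwrite(f'pics/{out}.png',cv2.resize(im,None,fx=s,fy=s,interpolation=cv2.INTER_CUBIC)); print(s)
E
python3 - <<'E'
from h import *
for n in ('scene','side','wrist'):
    f=grab(n,n+'0'); print(n,{k:np.round(v,3).tolist() for k,v in f.items() if k!='frame'})
a=[cv2.imread(f'pics/{n}0.png') for n in ('scene','side')]
print({k:np.round(v,3).tolist() for k,v in sensors.state().items()})
E
```

```text
pics
scene {'vfov': 54.264, 'cx': 316.663, 'cy': 197.662, 'k1': -0.057, 'position': [0.979, -0.854, 0.77], 'attitude': [[0.878, 0.274, -0.393], [0.478, -0.46, 0.748], [0.024, -0.844, -0.535]]}
side {'vfov': 54.757, 'cx': 318.272, 'cy': 200.549, 'k1': -0.038, 'position': [0.251, 0.911, 0.807], 'attitude': [[-0.958, -0.152, 0.243], [-0.286, 0.56, -0.778], [-0.018, -0.815, -0.58]]}
wrist {'vfov': 60.655, 'cx': 315.503, 'cy': 196.828, 'k1': -0.036, 'position': [0.077, -0.6, 0.372], 'attitude': [[-0.256, 0.919, 0.3], [0.967, 0.242, 0.082], [0.002, 0.311, -0.95]]}
{'t': 0.15, 'joint_pos': [-0.978, 0.041, 0.084, -0.0, -1.615, -0.334], 'qvel': [0.001, -0.001, 0.003, 0.0, -0.002, 0.001], 'effort': [-0.001, -36.861, 34.769, 6.936, -0.004, -0.0], 'position': [0.154, -0.58, 0.23], 'orientation': [[-0.967, -0.256, -0.001], [-0.256, 0.967, 0.001], [0.0, 0.001, -1.0]], 'ft_force': [-0.082, -0.151, -0.716], 'moment': [-0.082, -0.036, -0.043], 'grip_force': 0.0, 'opening': 1.003}
```

View pics/scene0.png

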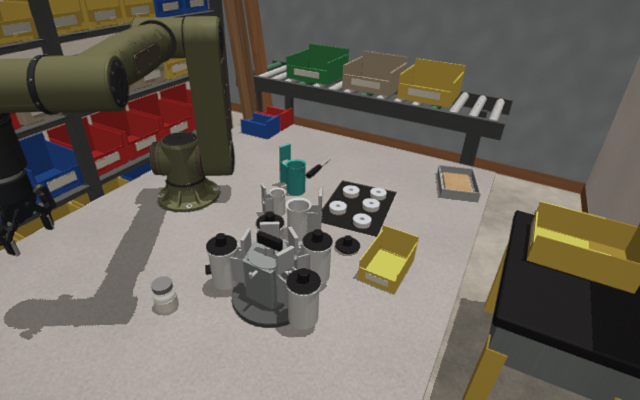

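View pics/side0.png

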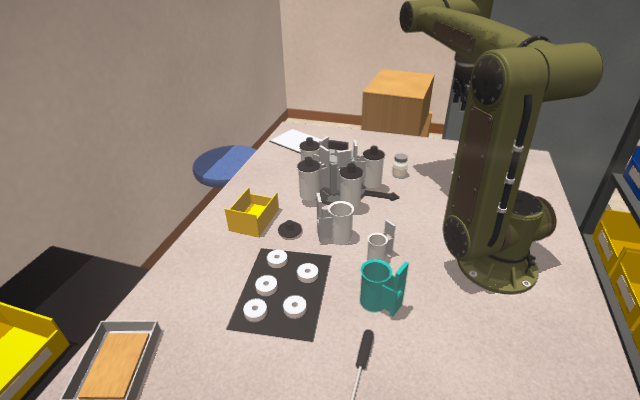

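The side view shows five rings on the mat, at (277,258), (308,272), (266,285), (255,310) and (294,307). There are three can candidates: large grey (341,222), small grey (378,247) and turquoise (376,285). The large grey one fits: it isn't turquoise and is the larger of the two greys. The cap is at (290,229), the carousel at about (338,165), and the pointer tip at (398,197). I'll check with an enlarged crop.

```bash
python3 - <<'E'
from h import *
crop('side0',225,125,425,275,'c1'); crop('scene0',190,150,410,315,'c2')
E
```

```text
4.0
3.6363636363636362
```

View pics/c1.png

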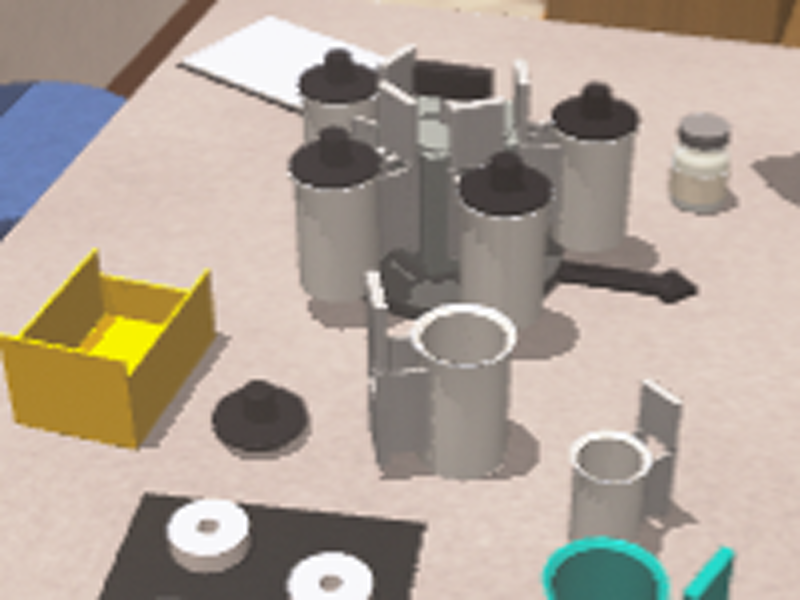

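View pics/c2.png

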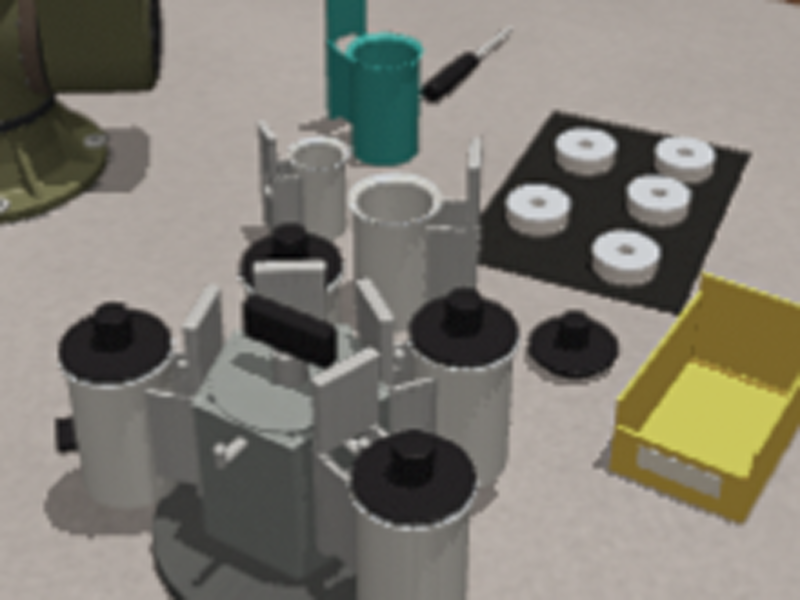

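```bash
python3 - <<'E'
from h import *
S=load('side0');C=load('scene0')
s=lambda u,v,z:np.round(pix2(S,225+u/4,125+v/4,z),4)
c=lambda u,v,z:np.round(pix2(C,190+u/3.636,150+v/3.636,z),4)
print('mouth',s(464,337,.116),c(396,202,.116))
print('plate top',s(376,277,.166),c(476,145,.166))
print('cap griptop',s(261,387,.042),c(576,320,.042),'flange',s(260,418,.016),c(573,344,.016))
print('bar',s(455,64,.201),c(293,320,.201))
print('bar ends top scene',c(247,298,.201),c(338,340,.201))
print('tip',s(697,290,.0),c(57,435,0))
print('hook tip',c(240,440,.146))
for p in [(586,147),(685,154),(658,196),(538,205),(626,252)]: print('ring',c(*p,.021))
print('ring side',s(208,528,.021),s(330,578,.021),[np.round(pix2(S,u,v,.021),4) for u,v in((266,283),(255,307),(294,304))])
print('jar',c(-105,545,.0), 'bin',s(120,440,0))
for k,p in {'drv':(315,350)}.items(): print(k,pix2(S,365,345,0.015))
E
```

```text
mouth [0.4626 0.0087 0.116 ] [ 0.474  -0.0063  0.116 ]
plate top [0.5271 0.0195 0.166 ] [0.5256 0.0352 0.166 ]
cap griptop [0.6248 0.0191 0.042 ] [0.6352 0.0137 0.042 ] flange [0.6246 0.0265 0.016 ] [0.6343 0.0139 0.016 ]
bar [ 0.5386 -0.261   0.201 ] [ 0.5528 -0.268   0.201 ]
bar ends top scene [ 0.5139 -0.2641  0.201 ] [ 0.5887 -0.2704  0.201 ]
tip [ 0.3113 -0.2675  0.    ] [ 0.3253 -0.2746 -0.    ]
hook tip [ 0.5516 -0.3294  0.146 ]
ring [0.5153 0.3029 0.021 ]
ring [0.6079 0.3424 0.021 ]
ring [0.6134 0.2552 0.021 ]
ring [0.5198 0.1815 0.021 ]
ring [0.6231 0.1528 0.021 ]
ring side [0.6158 0.1606 0.021 ] [0.5143 0.1845 0.021 ] [array([0.6073, 0.2634, 0.021 ]), array([0.6026, 0.3467, 0.021 ]), array([0.5101, 0.3102, 0.021 ])]
jar [ 0.3035 -0.4206  0.    ] bin [0.7316 0.0649 0.    ]
drv [0.31286069 0.37419707 0.015     ]
```

Large grey can confirmed, at about (0.468, 0.001) with its plate toward +24°. The carousel axis is near (0.546, -0.265), the front is along -x, and the hook points to about -y, so it needs roughly a 90° clockwise turn. I'll go above the carousel first.

```bash
python3 -m jog '[[60,-27,12,-5,0],[60,-27,12,-5,0],[60,-27,12,-5,0],[60,-27,12,-5,0],[60,-27,12,-5,0],[60,-27,12,-5,0],[60,-27,12,-5,0],[60,-27,12,-5,0],[60,-27,12,-5,0],[60,-27,12,-5,0],[60,-27,12,-5,0],[60,-27,12,-5,0]]' >/dev/null
python3 -m jog '[[60,-27,12,0,0],[60,-27,12,0,0],[60,-27,12,0,0],[60,-27,12,0,0],[60,-27,12,0,0],[60,0,0,0,0]]' >/dev/null
python3 -m jog '[[60,0,0,0,-7],[60,0,0,0,-7],[60,0,0,0,-7],[60,0,0,0,-7],[60,0,0,0,-7],[60,0,0,0,-7],[60,0,0,0,-7],[60,0,0,0,-7],[60,0,0,0,-7],[60,0,0,0,-7],[60,0,0,0,-7],[60,0,0,0,-7]]'>/dev/null
python3 -m jog '[[60,0,0,0,-7],[60,0,0,0,-7],[60,0,0,0,-7],[60,0,0,0,-7],[60,0,0,0,-7],[60,0,0,0,-7],[60,0,0,0,-7],[60,0,0,0,-7],[60,0,0,0,-7],[60,0,0,0,-7],[60,0,0,0,-7],[60,0,0,0,0]]'
python3 - <<'E'
from h import *
f=grab('wrist','w1'); s=sensors.state(); print(s['position'],np.round(s['orientation'],3),np.round(s['joint_pos'],2),f['position'])
E
```

```text
t: 3.65
position: [0.5449, -0.2654, 0.2909]
orientation: [[0.998, -0.068, -0.001], [-0.068, -0.998, 0.0], [-0.001, -0.0, -1.0]]
ft_force: [0.6, -0.7, 0.4]
opening: 0.698
grip_force: 0.0
[ 0.54492386 -0.26539264  0.29098745] [[ 0.997 -0.075 -0.001]
 [-0.075 -0.997  0.   ]
 [-0.001 -0.    -1.   ]] [-0.12  0.07  0.23 -0.   -1.73  1.62] [ 0.62497639 -0.27089493  0.43292646]
```

View pics/w1.png

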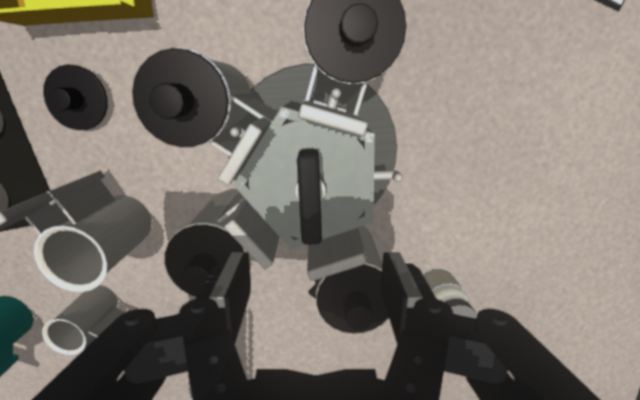

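The bar's top runs (308,150)–(310,243), the hook tip is at (397,176), and the kits are on the other four faces.

```bash
python3 - <<'E'
from h import *
f=load('w1')
a=pix2(f,308,151,.201);b=pix2(f,310,242,.201);print(a,b,(a+b)/2,np.linalg.norm(a-b),'barang',np.degrees(np.arctan2(*(b-a)[1::-1])))
h=pix2(f,398,176,.146);print(h); m=(a+b)/2; print('hook ang',np.degrees(np.arctan2(h[1]-m[1],h[0]-m[0])),np.linalg.norm((h-m)[:2]))
print('cap',pix2(f,68,98,.042),pix2(f,76,97,.016),'mouth',pix2(f,70,258,.116))
s=sensors.state(); print('yang',np.degrees(np.arctan2(s['orientation'][1][1],s['orientation'][0][1])),'off',tool([m[0],m[1],.175]))
E
```

```text
[ 0.58216982 -0.26265301  0.201     ] [ 0.51371496 -0.2589711   0.201     ] [ 0.54794239 -0.26081205  0.201     ] 0.06855380791494159 barang 176.92126067218246
[ 0.54491737 -0.3369719   0.146     ]
hook ang -92.27455615687875 0.07621990478259388
cap [0.6323126  0.00752827 0.042     ] [0.6331015  0.01582122 0.016     ] mouth [0.4706565  0.00094046 0.116     ]
yang -94.30652408985698 off [  2.7  -4.8 116. ]
```

```bash
python3 -m jog '[[50,3,-5,0,0],[50,0,0,20,0],[50,0,0,20,0],[50,0,0,20,0],[50,0,0,20,0],[50,0,0,20,0],[50,0,0,20,0],[50,0,0,0,0],[0,0,0,0,0],[0,0,0,0,0],[0,0,0,0,0],[0,0,0,0,0]]' 50
python3 -m jog '[[0,0,0,0,0],[0,0,0,0,0],[0,0,0,0,3],[0,0,0,0,7],[0,0,0,0,7],[0,0,0,0,7],[0,0,0,0,7],[0,0,0,0,7],[0,0,0,0,7],[0,0,0,0,7],[0,0,0,0,7],[0,0,0,0,7]]'
python3 -m jog '[[0,0,0,0,7],[0,0,0,0,7],[0,0,0,0,4],[0,0,0,0,2],[0,0,0,0,1],[0,0,0,0,1],[0,0,0,0,0],[0,0,0,0,0],[0,0,0,0,0],[40,0,0,0,0],[40,0,0,0,0],[40,0,0,0,0]]'
python3 -m jog '[[50,0,0,-20,0],[50,0,0,-30,0],[50,0,0,-30,0],[50,0,0,-30,0],[50,0,0,-30,0],[50,0,0,0,0]]'
python3 - <<'E'
from h import *
f=grab('wrist','w2'); s=sensors.state(); print('yang',np.degrees(np.arctan2(s['orientation'][1][1],s['orientation'][0][1])))
E
```

```text
t: 4.7
position: [0.549, -0.2612, 0.1735]
orientation: [[0.997, -0.073, 0.003], [-0.073, -0.997, -0.002], [0.003, 0.001, -1.0]]
ft_force: [1.3, -1.9, 2.4]
opening: 0.18
grip_force: 48.4
t: 5.7
position: [0.5463, -0.2648, 0.1735]
orientation: [[0.331, -0.944, -0.003], [-0.944, -0.331, -0.006], [0.005, 0.005, -1.0]]
ft_force: [-9.8, -14.8, 5.0]
opening: 0.18
grip_force: 50.9
t: 6.7
position: [0.5486, -0.2602, 0.1711]
orientation: [[-0.038, -0.999, 0.0], [-0.999, 0.038, 0.001], [-0.001, -0.0, -1.0]]
ft_force: [0.6, -0.1, -0.6]
opening: 0.469
grip_force: 0.0
t: 7.2
position: [0.5497, -0.2611, 0.3188]
orientation: [[-0.038, -0.999, 0.01], [-0.999, 0.038, -0.004], [0.003, -0.01, -1.0]]
ft_force: [-0.2, -0.7, 1.8]
opening: 0.586
grip_force: 0.0
yang 177.8581668149133
```

View pics/w2.png

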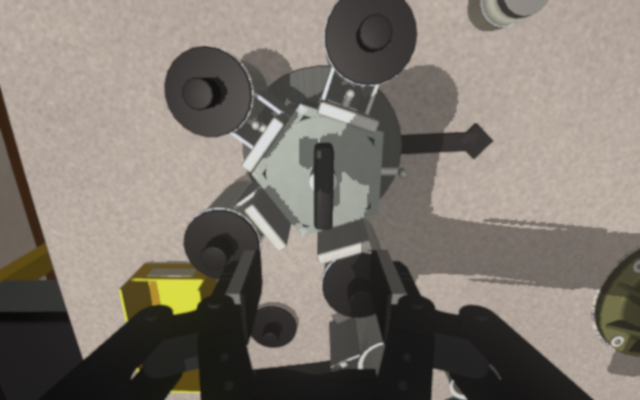

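The bar runs (323,144)–(323,227), the hook tip is at (403,172), and the pointer tip at (493,141).

```bash
python3 - <<'E'
from h import *
f=load('w2')
an=lambda v:np.degrees(np.arctan2(v[1],v[0]))
a=pix2(f,323,145,.201);b=pix2(f,323,226,.201);m=(a+b)/2;print('axis',m,np.linalg.norm(a-b),'hook ang by bar',an(b-a)+90,an(b-a)-90)
h=pix2(f,404,172,.146);t=pix2(f,493,141,0.0015);t2=pix2(f,405,146,.0015)
print('hook',h,an(h-m),'pointer',t,an(t-m),an(t-t2),np.linalg.norm((t-m)[:2]))
# frame of base circle: rays
E
```

```text
axis [ 0.54491964 -0.2640781   0.201     ] 0.06679233485224685 hook ang by bar 178.22031471244287 -1.7796852875571147
hook [ 0.46769547 -0.26008397  0.146     ] 177.03922785354914 pointer [ 0.31308308 -0.26230817  0.0015    ] 179.5625913315641 -178.56181590736261 0.23184331114637025
```

Hook is at about 177.5° and the front at about 180°, which is close enough. Next, over the mat to find the rings by code (white on black).

```bash
cat >> h.py <<'E'
def white(f,box=None,zt=.021):
    im=f['frame']; g=(im.min(2)>150).astype(np.uint8)
    n,l,st,c=cv2.connectedComponentsWithStats(g); out=[]
    for i in range(1,n):
        m=l==i; ys,xs=np.nonzero(m)
        if st[i,4]<300: continue
        p=pix2(f,*c[i],zt); q=pix2(f,c[i][0]+1,c[i][1],zt); r=np.sqrt(st[i,4]/np.pi)*np.linalg.norm(p-q)
        out.append((np.round(c[i],0).tolist(),np.round(p[:2],4).tolist(),round(r*1000,1)))
    return out
E
python3 -m jog '[[72,-34.5,4.5,0,0],[72,-34.5,4.5,0,0],[72,-34.5,4.5,0,0],[72,-34.5,4.5,0,0],[72,-34.5,4.5,0,0],[72,-34.5,4.5,0,0],[72,-34.5,4.5,0,0],[72,-34.5,4.5,0,0],[72,-34.5,4.5,0,0],[72,-34.5,4.5,0,0],[72,-34.5,4.5,0,0],[72,-34.5,4.5,0,0]]' >/dev/null
python3 -m jog '[[72,-34.5,4.5,0,0],[72,-34.5,4.5,0,0],[72,0,0,0,7],[72,0,0,0,7],[72,0,0,0,7],[72,0,0,0,7],[72,0,0,0,7],[72,0,0,0,7],[72,0,0,0,7],[72,0,0,0,7],[72,0,0,0,7],[72,0,0,0,1]]'
python3 -m jog '[[72,0,0,0,0],[72,0,0,0,0]]' >/dev/null
python3 - <<'E'
from h import *
f=grab('wrist','w3'); s=sensors.state(); print(s['position'],'yang',np.degrees(np.arctan2(s['orientation'][1][1],s['orientation'][0][1])),np.round(s['joint_pos'],2))
for w in white(f): print(w)
E
```

```text
t: 9.25
position: [0.5034, 0.225, 0.3101]
orientation: [[-0.916, -0.4, -0.002], [-0.4, 0.916, -0.0], [0.001, 0.0, -1.0]]
ft_force: [0.3, -0.9, 0.2]
opening: 0.845
grip_force: 0.0
[0.50365354 0.22468343 0.3109147 ] yang 114.00560924434053 [ 0.78 -0.06  0.13 -0.   -1.76 -1.94]
([190.0, 193.0], [0.6228, 0.0952], np.float64(174.6))
([527.0, 165.0], [0.4065, 0.4849], np.float64(198.7))
([285.0, 148.0], [0.5164, 0.1877], np.float64(28.4))
([373.0, 183.0], [0.5113, 0.3107], np.float64(28.1))
([235.0, 210.0], [0.6205, 0.1578], np.float64(27.8))
([309.0, 233.0], [0.6106, 0.2633], np.float64(27.3))
([367.0, 252.0], [0.6053, 0.3488], np.float64(27.2))
([40.0, 316.0], [0.9099, -0.0607], np.float64(48.4))
```

View pics/w3.png

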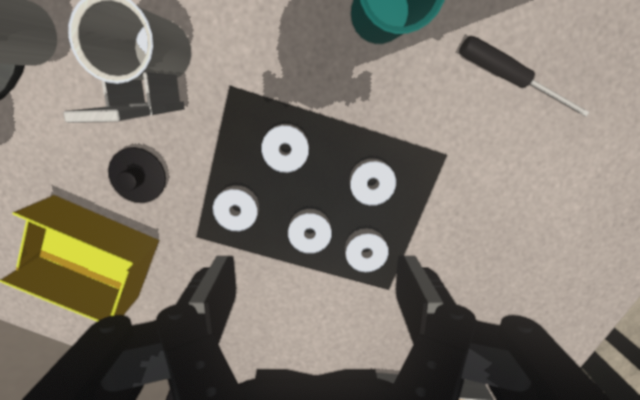

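Five rings found, with radii matching at about 28 mm. The can mouth is at px (110,39), its plate top at (92,116), and the cap at (132,178). First ring is R4 at (0.516, 0.188).

```bash
python3 -m jog '[[68,3,-20,0,0],[68,0,-19,36,0],[68,0,0,36,0],[68,0,0,36,0],[68,0,0,36,0],[68,0,0,36,0],[68,0,0,36,0],[68,0,0,36,0],[68,0,0,30,0],[68,0,0,15,0],[68,0,0,10,0],[68,0,0,0,0]]' 30
python3 -m jog '[[68,0,0,0,0],[0,0,0,0,0],[0,0,0,0,0],[0,0,0,0,0],[0,0,0,0,0],[0,0,0,0,0]]'
python3 -m jog '[[0,0,0,-20,0],[0,0,0,-30,0],[0,0,0,-35,0],[0,0,0,-35,0],[0,0,0,-35,0],[0,0,0,-35,0],[0,0,0,0,0],[0,0,0,0,0]]'
python3 - <<'E'
from h import *
f=grab('wrist','w4'); s=sensors.state(); print(s['position'])
g=grab('scene','s4'); p=proj(g,s['position']); print(p)
x,y=map(int,p); crop('s4',x-40,y-40,x+40,y+20,'c4',5)
a=cv2.resize(cv2.imread('pics/w4.png'),(480,300)); b=cv2.imread('pics/c4.png'); b=b[:300,:]; cv2.imwrite('pics/m4.png',np.vstack([a,cv2.resize(b,(480,300))]))
E
```

```text
t: 10.47
position: [0.5156, 0.1869, 0.002]
orientation: [[-0.914, -0.405, -0.003], [-0.405, 0.914, -0.002], [0.004, -0.0, -1.0]]
ft_force: [-0.0, 0.6, 0.7]
opening: 0.794
grip_force: 0.0
t: 10.97
position: [0.5179, 0.1884, 0.0063]
orientation: [[-0.915, -0.405, 0.003], [-0.405, 0.915, 0.002], [-0.003, 0.0, -1.0]]
ft_force: [-1.2, 0.6, 5.9]
opening: 0.685
grip_force: 32.9
t: 11.63
position: [0.5176, 0.1882, 0.1971]
orientation: [[-0.915, -0.404, 0.004], [-0.404, 0.915, 0.003], [-0.005, 0.002, -1.0]]
ft_force: [0.0, 0.6, -1.6]
opening: 0.686
grip_force: 32.6
[0.51672844 0.18788755 0.1946814 ]
[340.82780178 160.7061493 ]
5
```

View pics/m4.png

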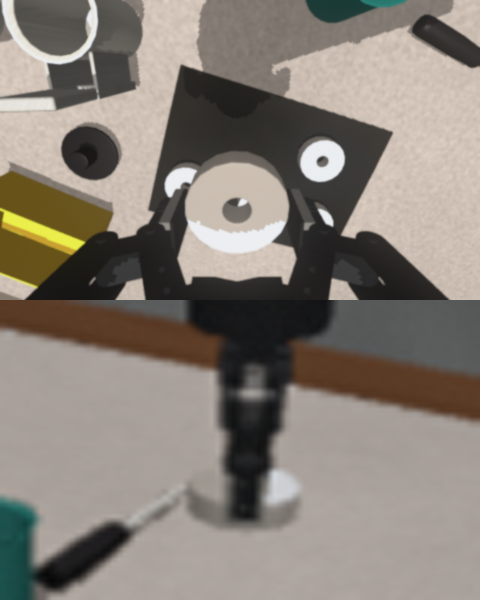

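The ring is held, but its underside is almost flush with the fingertips. I'll set it back and regrip about 8 mm higher so the ring leads into the mouth, then look at the can.

```bash
python3 -m jog '[[0,0,0,35,0],[0,0,0,35,0],[0,0,0,35,0],[0,0,0,35,0],[0,0,0,30,0],[0,0,0,15,0],[0,0,0,5,0],[0,0,0,0,0],[68,0,0,0,0],[68,0,0,0,0],[68,0,0,-8,0],[68,0,0,0,0]]' 30 >/dev/null
python3 -m jog '[[68,0,0,0,0],[0,0,0,0,0],[0,0,0,0,0],[0,0,0,0,0],[0,0,0,0,0],[0,0,0,0,0],[0,0,0,0,0],[0,0,0,-30,0],[0,0,0,-35,0],[0,0,0,-35,0],[0,0,0,-35,0],[0,0,0,-35,0]]' 
python3 -m jog '[[0,22.5,-19,-35,0],[0,22.5,-19,-35,0],[0,22.5,-19,0,0],[0,22.5,-19,0,0],[0,22.5,-19,0,0],[0,22.5,-19,0,0],[0,22.5,-19,0,0],[0,22.5,-19,0,0],[0,0,0,0,0],[0,0,0,0,0]]'
python3 - <<'E'
from h import *
f=grab('wrist','w5'); s=sensors.state(); print(s['position'],s['opening'])
crop('w5',120,0,520,300,'c5',2)
E
```

```text
t: 13.73
position: [0.5162, 0.1873, 0.183]
orientation: [[-0.915, -0.404, -0.002], [-0.404, 0.915, -0.0], [0.002, 0.0, -1.0]]
ft_force: [0.4, 0.4, -0.1]
opening: 0.678
grip_force: 32.5
t: 14.57
position: [0.4154, -0.0203, 0.2458]
orientation: [[-0.916, -0.402, 0.0], [-0.402, 0.916, 0.001], [-0.0, 0.001, -1.0]]
ft_force: [0.5, 0.1, -0.8]
opening: 0.682
grip_force: 32.6
[ 0.41563176 -0.01959471  0.24553788] 0.6783105961019945
2
```

View pics/c5.png

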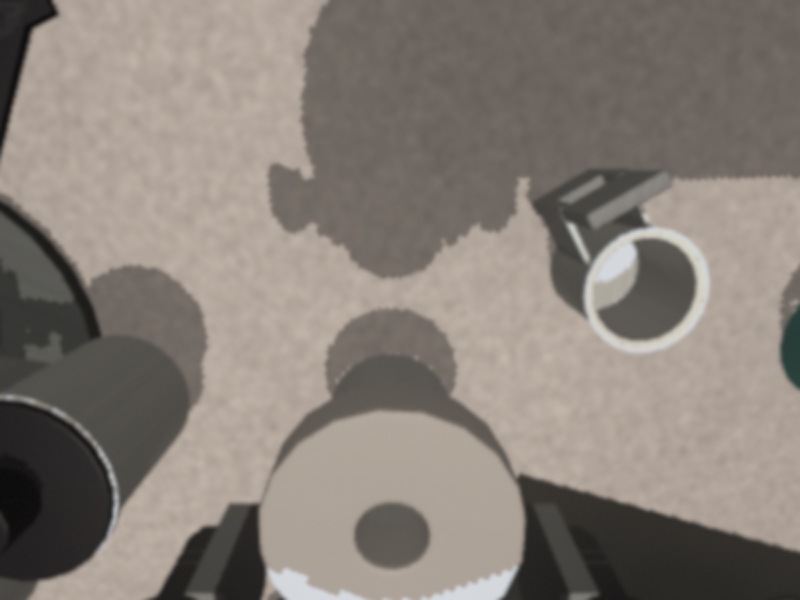

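I got the viewing side backwards: the big can is hidden under the ring, and the one at crop (645,290) is the small look-alike. I'll shift 110 mm along tool -x.

```bash
python3 -m jog '[[0,-22,0,0,0],[0,-22,0,0,0],[0,-22,0,0,0],[0,-22,0,0,0],[0,-22,0,0,0],[0,0,0,0,0],[0,0,0,0,0],[0,0,0,0,0]]'
python3 - <<'E'
from h import *
f=grab('wrist','w6'); s=sensors.state(); print(s['position'],proj(f,[.469,.001,.116]))
crop('w6',120,0,520,300,'c6',2)
E
```

```text
t: 15.28
position: [0.5163, 0.0255, 0.2452]
orientation: [[-0.914, -0.405, -0.002], [-0.405, 0.914, -0.001], [0.002, 0.0, -1.0]]
ft_force: [-0.3, -0.0, -0.7]
opening: 0.677
grip_force: 32.6
[0.51619537 0.02526069 0.24579148] [311.21902874 121.11687353]
2
```

View pics/c6.png

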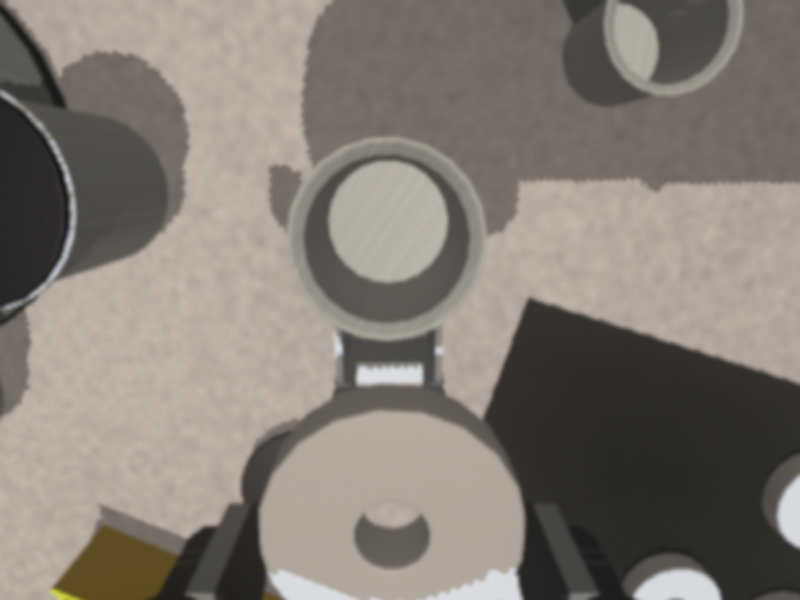

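The rim's outer ellipse spans x 289–486 and y 137–341 in the crop, so its centre is px (313.8,119.5). The plate points straight down the image, which puts it at 24°.

```bash
python3 - <<'E'
from h import *
f=load('w6'); 
pts=[pix2(f,120+u/2,v/2,.116) for u,v in((289,238),(486,238),(387,137),(387,341))]
m=np.mean(pts,0); print('mouth',m,[np.linalg.norm(p-m) for p in pts])
print('off',tool(m))
# ring top centre
print('ring hole lateral', tool(pix2(f,120+392/2,512/2,.255)))
E
```

```text
mouth [0.46765948 0.00246037 0.116     ] [np.float64(0.03829342168264811), np.float64(0.038493801326472094), np.float64(0.038127595035544797), np.float64(0.040192346552885116)]
off [ 53.5  -1.2 129.8]
ring hole lateral [ 9.2  0.4 -9.2]
```

```bash
python3 - <<'E'
from h import *
f=load('w6')
for z in(.248,.253,.258): print(tool(pix2(f,316,267.5,z)), tool(pix2(f,120+258/2,260,z)),tool(pix2(f,120+526/2,260,z)))
print(tool(pix2(f,316,205,.253)))
E
```

```text
[-0.4  0.4 -2.2] [  3.4 -30.3  -2.2] [ 3.4 31.  -2.2]
[ 2.4  0.4 -7.2] [  6.2 -29.2  -7.2] [ 6.1 29.9 -7.2]
[  5.3   0.4 -12.2] [  8.9 -28.1 -12.2] [  8.9  28.8 -12.2]
[31.9  0.3 -7.2]
```

```bash
python3 -m jog '[[0,25.5,-1,0,0],[0,25.5,-1,0,0],[0,0,0,30,0],[0,0,0,30,0],[0,0,0,25,0],[0,0,0,15,0],[0,0,0,10,0],[0,0,0,8,0],[0,0,0,0,0],[0,0,0,0,0],[0,0,0,4,0],[0,0,0,4,0]]'
python3 -m jog '[[0,0,0,0,0]]'
python3 - <<'E'
from h import *
for n in('scene','side'):
    f=grab(n,n+'7'); x,y=map(int,proj(f,[.4677,.002,.11])); crop(n+'7',x-40,y-40,x+40,y+35,n[:2]+'c7',5)
cv2.imwrite('pics/m7.png',np.hstack([cv2.imread('pics/scc7.png'),cv2.imread('pics/sic7.png')]))
E
```

```text
t: 16.33
position: [0.4713, 0.0028, 0.1211]
orientation: [[-0.915, -0.404, 0.002], [-0.404, 0.915, 0.001], [-0.002, -0.0, -1.0]]
ft_force: [-0.4, 0.0, -0.0]
opening: 0.679
grip_force: 32.6
t: 16.42
position: [0.4705, 0.0027, 0.1196]
orientation: [[-0.915, -0.404, -0.001], [-0.404, 0.915, 0.0], [0.0, 0.001, -1.0]]
ft_force: [-0.3, 0.3, 0.2]
opening: 0.682
grip_force: 32.6
5
5
```

View pics/m7.png

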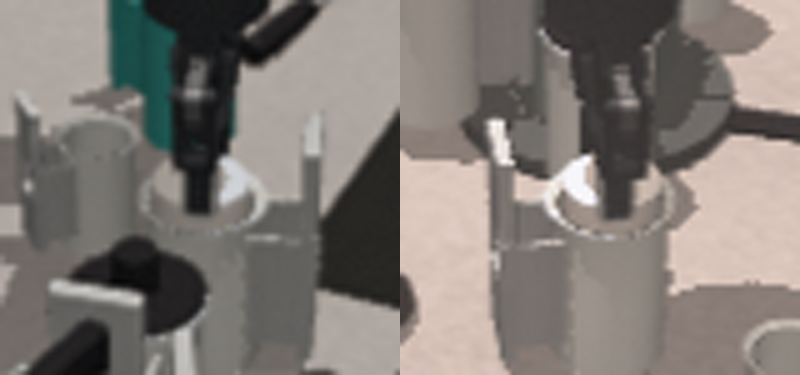

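Ring is in the mouth with no load. Release, look in, then go to R5.

```bash
python3 -m jog '[[68,0,0,0,0],[68,0,0,0,0],[68,0,0,0,0],[68,0,0,-25,0],[68,0,0,-35,0],[68,0,0,-35,0],[68,-25,0,-31,0],[68,-25,0,0,0],[68,0,0,0,0],[68,0,0,0,0]]'
python3 - <<'E'
from h import *
f=grab('wrist','w8'); s=sensors.state(); print(s['position']); crop('w8',220,0,420,200,'c8',2)
R5=[.6187,.157,.012]; print(tool(R5))
E
```

```text
t: 17.35
position: [0.5169, 0.0232, 0.2456]
orientation: [[-0.915, -0.404, -0.001], [-0.404, 0.915, -0.0], [0.001, 0.0, -1.0]]
ft_force: [0.4, 0.9, -0.2]
opening: 0.797
grip_force: 0.0
[0.51639535 0.02281154 0.245606  ]
2
[-148.1   81.4  233.4]
```

View pics/c8.png

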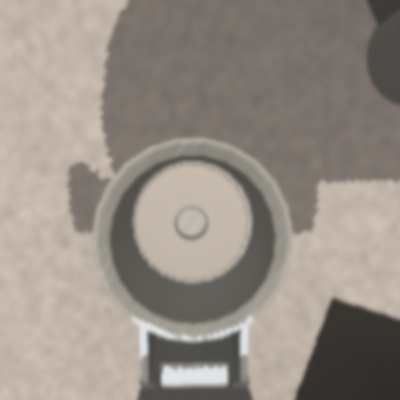

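The ring lies flat inside (crop centre (192,222)). I'll check bin clearance before going for R5.

```bash
python3 - <<'E'
from h import *
f=load('w3'); print(pix2(f,158,238,.09),pix2(f,158,238,.0),pix2(f,118,320,.09))
w=grab('wrist'); print(white(w))
E
```

```text
[0.66058271 0.09281557 0.09      ] [0.71753273 0.06816045 0.        ] [0.79546765 0.07609595 0.09      ]
[([340.0, 210.0], [0.5565, 0.0714], np.float64(192.6)), ([439.0, 21.0], [0.3386, 0.0771], np.float64(13.0)), ([316.0, 111.0], [0.4665, 0.0016], np.float64(29.8)), ([317.0, 188.0], [0.5428, 0.0363], np.float64(11.3)), ([534.0, 253.0], [0.5114, 0.311], np.float64(27.8)), ([376.0, 282.0], [0.6239, 0.1513], np.float64(22.8)), ([466.0, 298.0], [0.5994, 0.267], np.float64(19.6)), ([524.0, 312.0], [0.5878, 0.3501], np.float64(14.9)), ([469.0, 390.0], [0.7296, 0.3544], np.float64(19.1)), ([161.0, 392.0], [0.9074, -0.0435], np.float64(18.1))]
```

```bash
python3 -m jog '[[68,-24.7,13.5,0,0],[68,-24.7,13.5,0,0],[68,-24.7,13.5,0,0],[68,-24.7,13.5,0,0],[68,-24.7,13.5,0,0],[68,-24.7,13.5,0,0],[68,0,0,34,0],[68,0,0,34,0],[68,0,0,34,0],[68,0,0,34,0],[68,0,0,34,0],[68,0,0,34,0]]' 30
python3 -m jog '[[68,0,0,15,0],[68,0,0,10,0],[68,0,0,4,0],[68,0,0,0,0],[0,0,0,0,0],[0,0,0,0,0],[0,0,0,0,0],[0,0,0,0,0],[0,0,0,0,0],[0,0,0,0,0],[0,0,0,0,0]]'
python3 -m jog '[[0,0,0,-30,0],[0,0,0,-35,0],[0,0,0,-35,0],[0,0,0,-35,0],[0,0,0,-35,0],[0,0,0,-35,0],[0,0,0,-28,0],[0,24.7,-13.5,0,0],[0,24.7,-13.5,0,0],[0,24.7,-13.5,0,0],[0,24.7,-13.5,0,0],[0,24.7,-13.5,0,0]]'
python3 -m jog '[[0,24.7,-13.5,0,0],[0,0,0,0,0],[0,0,0,0,0],[0,0,0,0,0]]'
cat >> h.py <<'E'
def check(f):
    "in-hand ring (top at TCP-7) and can rim, from a wrist view at the look pose"
    g=cv2.cvtColor(f['frame'],cv2.COLOR_RGB2GRAY); r=cv2.cvtColor(load('w8')['frame'],cv2.COLOR_RGB2GRAY)
    a=r[60:205,255:375]; m=cv2.matchTemplate(g[:,:],a,cv2.TM_CCOEFF_NORMED); _,v,_,l=cv2.minMaxLoc(m)
    print('can shift px',l[0]-255,l[1]-60,'score',round(v,2))
def hole(f):
    g=cv2.cvtColor(f['frame'],cv2.COLOR_RGB2GRAY)[235:310,275:357]
    c=cv2.HoughCircles(cv2.medianBlur(g,5),cv2.HOUGH_GRADIENT,1,50,param1=80,param2=10,minRadius=14,maxRadius=24)
    if c is not None:
        u,v,r=c[0,0]; print('hole',u+275,v+235,r,tool(pix2(f,u+275,v+235,sensors.state()['position'][2]+.007)))
E
python3 - <<'E'
from h import *
hole(load('w6')); check(load('w6'))
f=grab('wrist','w9'); s=sensors.state(); print(s['position'],s['opening']); check(f); hole(f)
E
```

```text
t: 18.45
position: [0.6186, 0.1562, 0.041]
orientation: [[-0.915, -0.404, 0.001], [-0.404, 0.915, 0.0], [-0.001, -0.0, -1.0]]
ft_force: [-0.6, 0.5, -1.1]
opening: 0.797
grip_force: 0.0
t: 19.37
position: [0.6203, 0.1572, 0.0153]
orientation: [[-0.915, -0.404, 0.003], [-0.404, 0.915, 0.001], [-0.003, -0.0, -1.0]]
ft_force: [-1.0, 0.6, 6.1]
opening: 0.675
grip_force: 32.8
t: 20.37
position: [0.5325, 0.0442, 0.246]
orientation: [[-0.915, -0.404, -0.0], [-0.404, 0.915, 0.0], [-0.0, 0.0, -1.0]]
ft_force: [0.8, 0.2, 0.1]
opening: 0.672
grip_force: 32.3
t: 20.7
position: [0.5164, 0.0229, 0.2462]
orientation: [[-0.915, -0.404, 0.0], [-0.404, 0.915, 0.001], [-0.001, 0.001, -1.0]]
ft_force: [-0.2, 0.0, -0.8]
opening: 0.677
grip_force: 32.3
hole 315.5 263.5 20.8 [ 3.8  2.3 -7. ]
can shift px -2 -1 score 0.96
[0.51651235 0.02321016 0.24589106] 0.6710290712246423
can shift px 0 0 score 0.98
hole 315.5 273.5 17.2 [-0.7 -0.2 -7. ]
```

```bash
python3 -m jog '[[0,26,0,0,0],[0,27,0,0,0],[0,0,0,30,0],[0,0,0,30,0],[0,0,0,25,0],[0,0,0,15,0],[0,0,0,10,0],[0,0,0,8,0],[0,0,0,4,0],[0,0,0,4,0],[0,0,0,0,0],[0,0,0,0,0]]'
python3 -m jog '[[68,0,0,0,0],[68,0,0,0,0],[68,0,0,0,0],[68,0,0,-25,0],[68,0,0,-35,0],[68,0,0,-35,0],[68,-26,0,-31,0],[68,-27,0,0,0],[68,0,0,0,0],[68,0,0,0,0],[68,0,0,0,0]]'
cat >> h.py <<'E'
def inside(f,ztop):
    "largest circle-ish bright disc in mouth region vs expected"
    for w in white(f,zt=ztop):
        if abs(w[1][0]-.467)<.03 and abs(w[1][1]-.002)<.03: print('in can',w)
E
python3 - <<'E'
from h import *
inside(load('w8'),.024)
f=grab('wrist','w10'); s=sensors.state(); print(s['position']); check(f); inside(f,.044)
print('R3',tool([.6106-.0018,.2633-.0008,.012])); print(white(f)[:9])
E
```

```text
t: 21.75
position: [0.4682, 0.0015, 0.1207]
orientation: [[-0.915, -0.404, 0.001], [-0.404, 0.915, 0.0], [-0.001, -0.0, -1.0]]
ft_force: [-0.5, 1.3, -0.5]
opening: 0.671
grip_force: 32.4
t: 22.67
position: [0.5162, 0.0226, 0.2458]
orientation: [[-0.915, -0.404, -0.001], [-0.404, 0.915, -0.0], [0.001, -0.0, -1.0]]
ft_force: [-0.5, 0.3, -0.0]
opening: 0.797
grip_force: 0.0
in can ([316.0, 110.0], [0.4663, 0.0015], np.float64(29.5))
[0.51600436 0.02248137 0.24601497]
can shift px 0 1 score 0.97
in can ([316.0, 114.0], [0.4672, 0.0015], np.float64(29.3))
R3 [-181.9  182.1  233.9]
[([340.0, 210.0], [0.5562, 0.0712], np.float64(193.2)), ([439.0, 22.0], [0.3388, 0.0772], np.float64(13.2)), ([316.0, 114.0], [0.4688, 0.0023], np.float64(31.3)), ([317.0, 188.0], [0.5429, 0.0365], np.float64(11.5)), ([534.0, 253.0], [0.5114, 0.3109], np.float64(27.9)), ([466.0, 298.0], [0.5995, 0.2671], np.float64(19.7)), ([524.0, 312.0], [0.5878, 0.3499], np.float64(15.1)), ([469.0, 390.0], [0.7297, 0.3544], np.float64(19.3)), ([161.0, 392.0], [0.9076, -0.0438], np.float64(18.3))]
```

Two rings are flat in the can. Before R1 I'll check the clearance to the turquoise can.

```bash
python3 - <<'E'
from h import *
S=load('side0');C=load('scene0');w=load('w3')
for z in(.116,.14): print(pix2(S,376,269,z),pix2(C,296,164,z),'plate',pix2(S,403,268,z+.05),pix2(C,285,147,z+.05))
E
```

```text
[0.3201115  0.22527673 0.116     ] [0.32576692 0.22186669 0.116     ] plate [0.25607253 0.25527207 0.166     ] [0.27262418 0.2330671  0.166     ]
[0.31772291 0.24908037 0.14      ] [0.34972139 0.18239823 0.14      ] plate [0.25589373 0.27980886 0.19      ] [0.30067296 0.1898866  0.19      ]
```

```bash
python3 -m jog '[[66,-13.8,33.2,0,0],[66,-13.8,33.2,0,0],[66,-13.8,33.2,0,0],[66,-13.8,33.2,0,0],[66,-13.8,33.2,0,0],[66,-13.8,33.2,0,0],[66,-13.8,33.2,0,0],[66,-13.8,33.2,0,0],[66,0,0,34,0],[66,0,0,34,0],[66,0,0,34,0],[66,0,0,0,0]]' 30
python3 - <<'E'
from h import *
f=grab('wrist'); print(white(f)); print(tool([.510,.310,.012]),tool([.6088,.2625,.012]),tool([.6035,.348,.012]))
E
```

```text
t: 23.72
position: [0.5064, 0.3082, 0.136]
orientation: [[-0.915, -0.404, -0.01], [-0.404, 0.915, -0.007], [0.012, -0.002, -1.0]]
ft_force: [-0.5, 0.1, -2.5]
opening: 0.773
grip_force: 0.0
[([84.0, 150.0], [0.5468, 0.1304], np.float64(90.1)), ([615.0, 27.0], [0.3081, 0.4524], np.float64(22.3)), ([535.0, 196.0], [0.4375, 0.4702], np.float64(119.2)), ([316.0, 200.0], [0.5113, 0.3104], np.float64(28.5)), ([202.0, 265.0], [0.6033, 0.2458], np.float64(14.6)), ([247.0, 281.0], [0.6027, 0.2857], np.float64(9.7)), ([313.0, 308.0], [0.6051, 0.3487], np.float64(27.2)), ([324.0, 349.0], [0.6417, 0.3762], np.float64(40.4)), ([166.0, 389.0], [0.7506, 0.2547], np.float64(14.6)), ([465.0, 389.0], [0.6312, 0.5239], np.float64(14.6))]
[ -3.1   0.8 128.6] [-74.3 -82.6 128.3] [-104.    -2.2  127.9]
```

```bash
python3 -m jog '[[66,-3,1,30,0],[66,0,0,34,0],[66,0,0,34,0],[66,0,0,18,0],[66,0,0,8,0],[66,0,0,4,0],[66,0,0,0,0],[0,0,0,0,0],[0,0,0,0,0],[0,0,0,0,0],[0,0,0,0,0],[0,0,0,0,0]]' 
python3 -m jog '[[0,0,0,0,0],[0,0,0,0,0],[0,0,0,-30,0],[0,0,0,-35,0],[0,0,0,-35,0],[0,0,0,-35,0],[0,0,0,-35,0],[0,0,0,-35,0],[0,0,0,-26,0]]'
python3 -m jog '[[0,14,-33.2,0,0],[0,14,-33.2,0,0],[0,14,-33.2,0,0],[0,14,-33.2,0,0],[0,14,-33.2,0,0],[0,14,-33.2,0,0],[0,14,-33.2,0,0],[0,14,-33.2,0,0],[0,0,0,0,0],[0,0,0,0,0],[0,0,0,0,0]]'
python3 - <<'E'
from h import *
f=grab('wrist','w11'); s=sensors.state(); print(s['position'],s['opening'],'to place',tool([.4676,.0017,.120])); check(f); hole(f)
E
```

```text
t: 24.77
position: [0.5162, 0.3148, 0.0233]
orientation: [[-0.914, -0.405, 0.01], [-0.405, 0.914, 0.006], [-0.011, 0.001, -1.0]]
ft_force: [-0.6, 0.3, 11.1]
opening: 0.055
grip_force: 6.0
t: 25.52
position: [0.5131, 0.3124, 0.2535]
orientation: [[-0.915, -0.404, 0.006], [-0.404, 0.915, 0.004], [-0.007, 0.002, -1.0]]
ft_force: [0.3, 0.5, 0.3]
opening: -0.0
grip_force: 0.0
t: 26.43
position: [0.5174, 0.0241, 0.2487]
orientation: [[-0.915, -0.403, 0.002], [-0.403, 0.915, 0.001], [-0.003, 0.0, -1.0]]
ft_force: [-1.1, -0.4, 0.5]
opening: -0.001
grip_force: 0.0
[0.51739205 0.02469531 0.2482311 ] 0.0026258990794101535 to place [ 55.1  -0.9 128.1]
can shift px -1 -2 score 0.94
hole 316.5 270.5 23.4 [ 0.7 -0.1 -7. ]
```

Missed R1: the pads slid off its top because the grip was too high. I'll go back and look.

```bash
python3 -m jog '[[66,-14,33.2,0,0],[66,-14,33.2,0,0],[66,-14,33.2,0,0],[66,-14,33.2,0,0],[66,-14,33.2,0,0],[66,-14,33.2,0,0],[66,-14,33.2,0,0],[66,-14,33.2,0,0],[66,0,0,34,0],[66,0,0,34,0],[66,0,0,34,0],[66,0,0,0,0]]' >/dev/null
python3 -m jog '[[66,0,0,0,0],[66,0,0,0,0],[66,0,0,0,0]]'
python3 - <<'E'
from h import *
f=grab('wrist','w12'); print([w for w in white(f) if 20<w[2]<32]); 
print(sensors.state()['position'],tool([.510,.310,.008]))
E
```

```text
t: 27.73
position: [0.5135, 0.3135, 0.1488]
orientation: [[-0.915, -0.404, 0.004], [-0.404, 0.915, 0.003], [-0.005, 0.001, -1.0]]
ft_force: [0.8, 0.1, -0.3]
opening: 0.773
grip_force: 0.0
[([612.0, 22.0], [0.31, 0.4621], np.float64(23.2)), ([313.0, 182.0], [0.5113, 0.3105], np.float64(28.5)), ([217.0, 252.0], [0.6036, 0.2586], np.float64(22.2)), ([310.0, 289.0], [0.6051, 0.3486], np.float64(27.3))]
[0.51337809 0.31339204 0.1484787 ] [  5.1  -1.9 140.5]
```

```bash
python3 -m jog '[[66,4.5,-2,30,0],[66,0,0,34,0],[66,0,0,34,0],[66,0,0,25,0],[66,0,0,10,0],[66,0,0,5,0],[66,0,0,2,0],[66,0,0,0,0],[66,0,0,0,0],[66,0,0,0,0]]' 
python3 -m jog '[[0,0,0,0,0],[0,0,0,0,0],[0,0,0,0,0],[0,0,0,0,0],[0,0,0,0,0],[0,0,0,0,0],[0,0,0,0,0]]'
python3 -m jog '[[0,0,0,-30,0],[0,0,0,-35,0],[0,0,0,-35,0],[0,0,0,-35,0],[0,0,0,-35,0],[0,0,0,-35,0],[0,0,0,-33,0]]'
python3 -m jog '[[0,14,-33.2,0,0],[0,14,-33.2,0,0],[0,14,-33.2,0,0],[0,14,-33.2,0,0],[0,14,-33.2,0,0],[0,14,-33.2,0,0],[0,14,-33.2,0,0],[0,14,-33.2,0,0],[0,0,0,0,0],[0,0,0,0,0],[0,0,0,0,0]]'
python3 - <<'E'
from h import *
f=grab('wrist','w11'); s=sensors.state(); print(s['position'],s['opening'],'to place',tool([.4676,.0017,.120])); check(f); hole(f)
E
```

```text
t: 28.62
position: [0.5099, 0.3096, 0.0071]
orientation: [[-0.915, -0.404, 0.002], [-0.404, 0.915, 0.002], [-0.003, 0.001, -1.0]]
ft_force: [0.2, 0.0, -0.2]
opening: 0.772
grip_force: 0.0
t: 29.2
position: [0.5098, 0.3095, 0.0068]
orientation: [[-0.915, -0.404, 0.002], [-0.404, 0.915, 0.001], [-0.002, 0.001, -1.0]]
ft_force: [-0.9, 0.0, 6.9]
opening: 0.686
grip_force: 32.4
t: 29.78
position: [0.5089, 0.3086, 0.2452]
orientation: [[-0.915, -0.404, 0.0], [-0.404, 0.915, 0.001], [-0.0, 0.0, -1.0]]
ft_force: [0.8, 0.8, -0.9]
opening: 0.685
grip_force: 32.7
t: 30.7
position: [0.5138, 0.0206, 0.2428]
orientation: [[-0.915, -0.403, -0.0], [-0.403, 0.915, 0.0], [0.0, 0.001, -1.0]]
ft_force: [-1.1, 1.4, 0.1]
opening: 0.689
grip_force: 32.7
[0.51384125 0.0210962  0.24281693] 0.6845564913204574 to place [ 50.1   0.9 122.8]
can shift px 1 5 score 0.94
hole 315.5 281.5 21.8 [-4.7 -0.5 -7. ]
```

```bash
python3 -m jog '[[0,25,0,0,0],[0,25,0.8,0,0],[0,0,0,30,0],[0,0,0,30,0],[0,0,0,25,0],[0,0,0,15,0],[0,0,0,10,0],[0,0,0,7,0],[0,0,0,4,0],[0,0,0,3,0],[0,0,0,0,0],[0,0,0,0,0]]'
python3 -m jog '[[68,0,0,0,0],[68,0,0,0,0],[68,0,0,0,0],[68,0,0,-25,0],[68,0,0,-35,0],[68,0,0,-35,0],[68,-25,0,-31,0],[68,-25,0,0,0],[68,0,0,0,0],[68,0,0,0,0],[68,0,0,0,0]]'
python3 - <<'E'
from h import *
f=grab('wrist','w13'); s=sensors.state(); print(s['position']); check(f); inside(f,.064); print(white(f)[:9])
E
```

```text
t: 31.75
position: [0.4683, 0.0013, 0.1198]
orientation: [[-0.915, -0.404, 0.001], [-0.404, 0.915, 0.0], [-0.001, -0.0, -1.0]]
ft_force: [0.5, 0.2, 0.4]
opening: 0.686
grip_force: 32.8
t: 32.67
position: [0.5134, 0.0212, 0.2448]
orientation: [[-0.915, -0.404, -0.001], [-0.404, 0.915, -0.0], [0.001, 0.0, -1.0]]
ft_force: [-0.2, -0.3, -0.3]
opening: 0.797
grip_force: 0.0
[0.5132621  0.02103458 0.2449749 ]
can shift px 1 4 score 0.9
in can ([318.0, 119.0], [0.4664, 0.0034], np.float64(28.5))
[([340.0, 210.0], [0.5526, 0.0695], np.float64(192.5)), ([447.0, 28.0], [0.3383, 0.0851], np.float64(15.6)), ([318.0, 119.0], [0.4699, 0.0053], np.float64(32.3)), ([318.0, 191.0], [0.543, 0.0368], np.float64(11.8)), ([466.0, 300.0], [0.5984, 0.2671], np.float64(19.1)), ([526.0, 314.0], [0.5861, 0.3509], np.float64(13.3)), ([469.0, 390.0], [0.726, 0.3519], np.float64(19.4)), ([161.0, 392.0], [0.9052, -0.0453], np.float64(17.4))]
```

```bash
python3 - <<'E'
from h import *
for n in('w8','w10','w13'):
    f=load(n); g=(f['frame'].min(2)>150).astype(np.uint8)[60:180,255:380]
    c=max(cv2.findContours(g,cv2.RETR_EXTERNAL,cv2.CHAIN_APPROX_NONE)[0],key=cv2.contourArea); print(n,cv2.fitEllipse(cv2.convexHull(c)),cv2.contourArea(c)/cv2.contourArea(cv2.convexHull(c)))
crop('w13',250,50,390,190,'c13',4)
E
```

```text
w8 ((50.2195930480957, 65.3995590209961), (141.70497131347656, 174.87318420410156), 104.7855453491211) 0.297897060532125
w10 ((62.56929016113281, 77.73237609863281), (131.49415588378906, 151.04981994628906), 68.18901062011719) 0.3009789627161008
w13 ((60.89323806762695, 82.1363525390625), (133.0869598388672, 143.22605895996094), 75.45579528808594) 0.9241627213747151
4
```

View pics/c13.png

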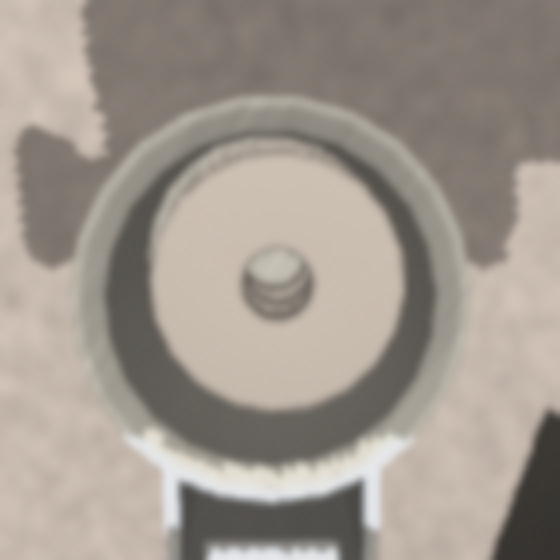

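Rings lie flat (last one at crop centre (278,282)). Next R2.

```bash
python3 -m jog '[[66,-21.5,26.3,0,0],[66,-21.5,26.3,0,0],[66,-21.5,26.3,0,0],[66,-21.5,26.3,0,0],[66,-21.5,26.3,0,0],[66,-21.5,26.3,0,0],[66,-21.5,26.3,0,0],[66,-21.5,26.3,0,0],[66,-21.5,26.3,0,0],[66,-21.5,26.3,0,0],[66,0,0,34,0],[66,0,0,34,0]]' >/dev/null
python3 -m jog '[[66,0,0,34,0],[66,0,0,0,0],[66,0,0,0,0],[66,0,0,0,0],[66,0,0,0,0]]'
python3 - <<'E'
from h import *
f=grab('wrist','w14'); print([w for w in white(f) if 20<w[2]<32]); 
print(sensors.state()['position'],tool([.6038,.348,.010]))
E
```

```text
t: 34.13
position: [0.6053, 0.3492, 0.1475]
orientation: [[-0.915, -0.404, 0.005], [-0.404, 0.915, 0.003], [-0.006, 0.001, -1.0]]
ft_force: [-1.0, -0.3, -0.1]
opening: 0.77
grip_force: 0.0
[([213.0, 150.0], [0.6105, 0.2629], np.float64(28.4)), ([315.0, 186.0], [0.6053, 0.3487], np.float64(27.8))]
[0.60513655 0.34925703 0.14710625] [  2.5  -0.8 137.1]
```

```bash
python3 -m jog '[[66,2,-1,34,0],[66,0,0,34,0],[66,0,0,34,0],[66,0,0,20,0],[66,0,0,10,0],[66,0,0,5,0],[66,0,0,0,0],[66,0,0,0,0],[66,0,0,0,0]]' 
python3 -m jog '[[0,0,0,0,0],[0,0,0,0,0],[0,0,0,0,0],[0,0,0,0,0],[0,0,0,0,0],[0,0,0,0,0],[0,0,0,0,0]]'
python3 -m jog '[[0,0,0,-30,0],[0,0,0,-35,0],[0,0,0,-35,0],[0,0,0,-35,0],[0,0,0,-35,0],[0,0,0,-35,0],[0,0,0,-30,0]]'
python3 -m jog '[[0,21.5,-26.3,0,0],[0,21.5,-26.3,0,0],[0,21.5,-26.3,0,0],[0,21.5,-26.3,0,0],[0,21.5,-26.3,0,0],[0,21.5,-26.3,0,0],[0,21.5,-26.3,0,0],[0,21.5,-26.3,0,0],[0,21.5,-26.3,0,0],[0,21.5,-26.3,0,0],[0,0,0,0,0],[0,0,0,0,0]]'
python3 -m jog '[[0,0,0,0,0]]'
python3 - <<'E'
from h import *
f=grab('wrist','w15'); s=sensors.state(); print(s['position'],s['opening'],'to place',tool([.4676,.0017,.120])); check(f); hole(f)
E
```

```text
t: 34.93
position: [0.6038, 0.3479, 0.0089]
orientation: [[-0.915, -0.404, 0.003], [-0.404, 0.915, 0.002], [-0.004, 0.001, -1.0]]
ft_force: [0.1, -0.7, -0.6]
opening: 0.775
grip_force: 0.0
t: 35.52
position: [0.6037, 0.3479, 0.0087]
orientation: [[-0.915, -0.404, 0.003], [-0.404, 0.915, 0.002], [-0.004, 0.001, -1.0]]
ft_force: [-1.4, 0.2, 6.6]
opening: 0.685
grip_force: 32.5
t: 36.1
position: [0.6026, 0.3469, 0.2443]
orientation: [[-0.915, -0.404, 0.002], [-0.404, 0.915, 0.001], [-0.002, 0.001, -1.0]]
ft_force: [0.7, -0.1, 0.1]
opening: 0.684
grip_force: 32.6
t: 37.1
position: [0.5119, 0.0183, 0.2419]
orientation: [[-0.916, -0.402, 0.002], [-0.402, 0.916, 0.001], [-0.002, 0.0, -1.0]]
ft_force: [0.2, -0.0, -0.4]
opening: 0.685
grip_force: 32.6
t: 37.18
position: [0.5121, 0.0197, 0.2412]
orientation: [[-0.915, -0.404, 0.0], [-0.404, 0.915, 0.001], [-0.001, 0.001, -1.0]]
ft_force: [0.2, 0.3, -0.7]
opening: 0.681
grip_force: 32.6
[0.51222938 0.02015128 0.24097676] 0.6845035382655147 to place [ 48.3   1.1 121. ]
can shift px 2 7 score 0.88
hole 316.5 278.5 21.6 [-3.3  0.1 -7. ]
```

```bash
python3 -m jog '[[0,24,0,0,0],[0,24,0.8,0,0],[0,0,0,30,0],[0,0,0,30,0],[0,0,0,25,0],[0,0,0,15,0],[0,0,0,10,0],[0,0,0,7,0],[0,0,0,4,0],[0,0,0,1,0],[0,0,0,0,0],[0,0,0,0,0]]'
python3 -m jog '[[68,0,0,0,0],[68,0,0,0,0],[68,0,0,0,0],[68,0,0,-25,0],[68,0,0,-35,0],[68,0,0,-35,0],[68,-25,0,-31,0],[68,-25,0,0,0],[68,0,0,0,0],[68,0,0,0,0],[68,0,0,0,0]]'
python3 - <<'E'
from h import *
f=grab('wrist','w16'); s=sensors.state(); print(s['position']); check(f); inside(f,.084); print(white(f)[:9]); print(tool([.6093,.2623,.010]))
E
```

```text
t: 38.23
position: [0.4685, 0.0011, 0.12]
orientation: [[-0.915, -0.404, 0.001], [-0.404, 0.915, 0.0], [-0.001, -0.0, -1.0]]
ft_force: [0.2, 0.2, 0.1]
opening: 0.689
grip_force: 32.6
t: 39.15
position: [0.5135, 0.021, 0.2448]
orientation: [[-0.915, -0.404, -0.001], [-0.404, 0.915, -0.0], [0.001, 0.0, -1.0]]
ft_force: [-1.3, -0.5, 0.0]
opening: 0.799
grip_force: 0.0
[0.51334464 0.02088576 0.24496205]
can shift px 1 4 score 0.86
in can ([317.0, 120.0], [0.4664, 0.0017], np.float64(28.2))
[([340.0, 210.0], [0.5526, 0.0694], np.float64(192.5)), ([447.0, 28.0], [0.3385, 0.0855], np.float64(15.8)), ([317.0, 120.0], [0.4717, 0.0044], np.float64(34.0)), ([318.0, 191.0], [0.5429, 0.0369], np.float64(11.8)), ([466.0, 300.0], [0.5984, 0.2671], np.float64(19.2)), ([468.0, 390.0], [0.726, 0.3516], np.float64(19.4)), ([161.0, 392.0], [0.9052, -0.0455], np.float64(17.5))]
[-185.4  182.1  234.9]
```

```bash
python3 -m jog '[[68,-23.1,22.8,0,0],[68,-23.1,22.8,0,0],[68,-23.1,22.8,0,0],[68,-23.1,22.8,0,0],[68,-23.1,22.8,0,0],[68,-23.1,22.8,0,0],[68,-23.1,22.8,0,0],[68,-23.1,22.8,0,0],[68,0,0,34,0],[68,0,0,34,0],[68,0,0,34,0],[68,0,0,0,0]]' >/dev/null
python3 -m jog '[[68,0,0,0,0],[68,0,0,0,0],[68,0,0,0,0]]'
python3 - <<'E'
from h import *
f=grab('wrist','w14'); print([w for w in white(f) if 20<w[2]<32]); 
print(sensors.state()['position'],tool([.6093,.2623,.010]))
E
```

```text
t: 40.45
position: [0.6103, 0.263, 0.1472]
orientation: [[-0.915, -0.404, 0.005], [-0.404, 0.915, 0.003], [-0.006, 0.0, -1.0]]
ft_force: [-0.7, -0.4, 0.7]
opening: 0.796
grip_force: 0.0
[([316.0, 187.0], [0.6103, 0.2631], np.float64(28.6))]
[0.61018829 0.26306529 0.14688041] [  1.8  -0.4 136.9]
```

```bash
python3 -m jog '[[68,2,0,34,0],[68,0,0,34,0],[68,0,0,34,0],[68,0,0,20,0],[68,0,0,10,0],[68,0,0,5,0],[68,0,0,0,0],[68,0,0,0,0],[68,0,0,0,0]]' 
python3 -m jog '[[0,0,0,0,0],[0,0,0,0,0],[0,0,0,0,0],[0,0,0,0,0],[0,0,0,0,0],[0,0,0,0,0],[0,0,0,0,0]]'
python3 -m jog '[[0,0,0,-30,0],[0,0,0,-35,0],[0,0,0,-35,0],[0,0,0,-35,0],[0,0,0,-35,0],[0,0,0,-35,0],[0,0,0,-33,0]]'
python3 -m jog '[[0,23.1,-22.8,0,0],[0,23.1,-22.8,0,0],[0,23.1,-22.8,0,0],[0,23.1,-22.8,0,0],[0,23.1,-22.8,0,0],[0,23.1,-22.8,0,0],[0,23.1,-22.8,0,0],[0,23.1,-22.8,0,0],[0,0,0,0,0],[0,0,0,0,0],[0,0,0,0,0]]'
python3 - <<'E'
from h import *
f=grab('wrist','w15'); s=sensors.state(); print(s['position'],s['opening'],'to place',tool([.4676,.0017,.120])); check(f); hole(f)
E
```

```text
t: 41.25
position: [0.6085, 0.2626, 0.0087]
orientation: [[-0.915, -0.404, 0.003], [-0.404, 0.915, 0.002], [-0.004, 0.001, -1.0]]
ft_force: [1.1, -0.1, 0.8]
opening: 0.797
grip_force: 0.0
t: 41.83
position: [0.6083, 0.2625, 0.0084]
orientation: [[-0.915, -0.404, 0.003], [-0.404, 0.915, 0.002], [-0.003, 0.0, -1.0]]
ft_force: [-1.8, 0.1, 5.9]
opening: 0.683
grip_force: 32.4
t: 42.42
position: [0.607, 0.2617, 0.2464]
orientation: [[-0.915, -0.404, 0.001], [-0.404, 0.915, 0.001], [-0.001, 0.0, -1.0]]
ft_force: [0.8, 0.1, 0.2]
opening: 0.686
grip_force: 32.6
t: 43.33
position: [0.5118, 0.0205, 0.2441]
orientation: [[-0.915, -0.404, 0.0], [-0.404, 0.915, 0.001], [-0.0, 0.001, -1.0]]
ft_force: [0.3, 0.8, -0.6]
opening: 0.684
grip_force: 32.7
[0.51194795 0.02084826 0.24390659] 0.6822717229504139 to place [ 48.3   0.4 123.9]
can shift px 1 6 score 0.84
hole 315.5 283.5 18.5 [-5.9 -0.3 -7. ]
```

```bash
python3 -m jog '[[0,24,0,0,0],[0,25,0.5,0,0],[0,0,0,30,0],[0,0,0,30,0],[0,0,0,25,0],[0,0,0,15,0],[0,0,0,10,0],[0,0,0,7,0],[0,0,0,4,0],[0,0,0,3.5,0],[0,0,0,0,0],[0,0,0,0,0]]'
python3 -m jog '[[68,0,0,0,0],[68,0,0,0,0],[68,0,0,0,0],[68,0,0,-25,0],[68,0,0,-35,0],[68,0,0,-35,0],[68,-25,0,-31,0],[68,-25,0,0,0],[68,0,0,0,0],[68,0,0,0,0],[68,0,0,0,0]]'
python3 - <<'E'
from h import *
f=grab('wrist','w16'); s=sensors.state(); print(s['position']); check(f); inside(f,.104); print(white(f)[:9]); 
sd=grab('side','sd16')
C=pix2(sd,290,222,.042); print(C, np.abs(sd['frame'].astype(int)-load('side0')['frame']).sum(2)[210:245,270:312].mean())
print(tool([.6318,.0145,.06]))
E
```

```text
t: 44.38
position: [0.4672, 0.0011, 0.1203]
orientation: [[-0.915, -0.404, 0.001], [-0.404, 0.915, 0.0], [-0.001, -0.0, -1.0]]
ft_force: [-0.6, -1.1, -1.7]
opening: 0.688
grip_force: 32.7
t: 45.3
position: [0.5124, 0.0211, 0.2453]
orientation: [[-0.915, -0.404, -0.001], [-0.404, 0.915, -0.0], [0.001, 0.0, -1.0]]
ft_force: [0.2, -0.3, -0.1]
opening: 0.799
grip_force: 0.0
[0.51221186 0.02090521 0.24546053]
can shift px 1 5 score 0.78
in can ([317.0, 123.0], [0.4653, 0.0021], np.float64(28.0))
[([340.0, 209.0], [0.5513, 0.0695], np.float64(193.2)), ([447.0, 30.0], [0.3385, 0.086], np.float64(16.4)), ([317.0, 123.0], [0.4729, 0.006], np.float64(36.2)), ([317.0, 192.0], [0.5431, 0.0371], np.float64(11.9)), ([469.0, 390.0], [0.7253, 0.3523], np.float64(19.5)), ([161.0, 392.0], [0.9049, -0.0456], np.float64(17.5))]
[0.62509167 0.02053823 0.042     ] 8.25578231292517
[-106.9  -54.1  185.7]
```

All five rings are in. Next, locate the cap, using dark-blob detection from close by.

```bash
python3 -m jog '[[50,-31.5,-10.8,0,0],[50,-31.5,-10.8,0,0],[50,-31.5,-10.8,0,0],[50,-31.5,-10.8,0,0],[50,-31.5,-10.8,0,0],[50,0,0,0,0],[50,0,0,0,0],[50,0,0,0,0]]'
python3 - <<'E'
from h import *
f=grab('wrist','w17'); print(proj(f,[.632,.015,.016]))
g=(f['frame'].max(2)<75).astype(np.uint8); g=cv2.morphologyEx(g,cv2.MORPH_OPEN,np.ones((5,5)))
n,l,st,c=cv2.connectedComponentsWithStats(g)
for i in range(1,n):
    if st[i,4]>500: print(st[i],c[i],pix2(f,*c[i],.016))
crop('w17',200,0,440,200,'c17',3)
E
```

```text
t: 46.07
position: [0.6782, 0.0351, 0.2455]
orientation: [[-0.915, -0.404, -0.0], [-0.404, 0.915, -0.0], [0.001, -0.0, -1.0]]
ft_force: [-0.1, -0.5, 0.4]
opening: 0.588
grip_force: 0.0
[315.6971604  114.34125347]
[   0    0   77   89 6165] [35.26926196 42.02546634] [ 0.67954985 -0.278577    0.016     ]
[105   0  63  21 725] [138.67862069   7.09241379] [ 0.60669796 -0.18694418  0.016     ]
[349   0  53  28 644] [368.89130435  19.37267081] [0.5265763  0.02585199 0.016     ]
[360   0  65  20 654] [395.48623853   5.39143731] [0.50462545 0.04407884 0.016     ]
[  378     3   262   256 45317] [517.48489529 135.33797471] [0.56235708 0.22576563 0.016     ]
[ 284   79   71   53 2819] [319.19581412 105.43171337] [0.62209567 0.01465999 0.016     ]
[   41   252   599   148 35871] [320.6336595  353.52833765] [0.91832198 0.14870499 0.016     ]
3
```

View pics/c17.png

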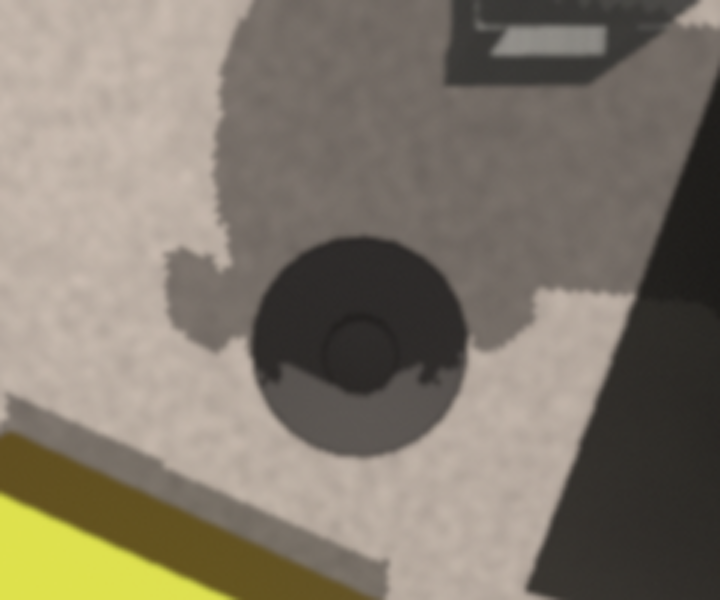

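The cap's flange ellipse is centred at px (319.7,115.7) and its grip top at (320.3,117.3).

```bash
python3 - <<'E'
from h import *
f=load('w17'); 
p=pix2(f,319.7,115.7,.016);print(p,[np.linalg.norm(pix2(f,200+u/3,v/3,.016)-p) for u,v in((251,347),(467,347),(359,237),(359,457))]); q=pix2(f,320.3,117.3,.042); print(q); print(tool((p+q)/2),tool([*((p+q)/2)[:2],.024]))
s=load('w3')
for z in (.09,.03): print(pix2(f,200+385/3,562/3,z))
E
```

```text
[0.63157582 0.01946501 0.016     ] [np.float64(0.03832100702182476), np.float64(0.03826220171748384), np.float64(0.037152916623094674), np.float64(0.039374005108783874)]
[0.63091863 0.01948095 0.042     ]
[ 49.3   4.7 217.8] [ 49.3   4.7 222.8]
[0.68129385 0.04922688 0.09      ]
[0.69660692 0.05856814 0.03      ]
```

```bash
python3 - <<'E'
from h import *
f=load('w17'); R=np.array(sensors.state()['orientation']).reshape(3,3); c=np.array([.631,.0193])
for z in(.0,.09):
  for (u,v) in ((8,400),(8,435),(200,480),(385,562),(385,600)):
    p=pix2(f,200+u/3,v/3,z)[:2]-c; print(z,(u,v),p.round(3),'tool xy',(R.T[:2,:2]@p).round(3))
S=load('side0')
print([pix2(S,225+u/4,125+v/4,.09).round(3) for u,v in((97,250),(212,272),(3,338),(130,370))],[pix2(S,225+u/4,125+v/4,0).round(3) for u,v in((137,445),(215,345),(15,420))])
E
```

```text
0.0 (8, 400) [ 0.073 -0.112] tool xy [-0.021 -0.132]
0.0 (8, 435) [ 0.085 -0.108] tool xy [-0.034 -0.133]
0.0 (200, 480) [ 0.072 -0.035] tool xy [-0.052 -0.061]
0.0 (385, 562) [0.073 0.044] tool xy [-0.085  0.011]
0.0 (385, 600) [0.088 0.05 ] tool xy [-0.101  0.011]
0.09 (8, 400) [ 0.05 -0.09] tool xy [-0.009 -0.102]
0.09 (8, 435) [ 0.059 -0.087] tool xy [-0.019 -0.103]
0.09 (200, 480) [ 0.049 -0.03 ] tool xy [-0.033 -0.048]
0.09 (385, 562) [0.05 0.03] tool xy [-0.058  0.007]
0.09 (385, 600) [0.061 0.035] tool xy [-0.07   0.007]
[array([ 0.799, -0.063,  0.09 ]), array([ 0.693, -0.058,  0.09 ]), array([0.818, 0.071, 0.09 ]), array([0.705, 0.082, 0.09 ])] [array([0.716, 0.067, 0.   ]), array([ 0.704, -0.074,  0.   ]), array([0.826, 0.065, 0.   ])]
```

```bash
python3 -m jog '[[50,25,2.5,0,0],[50,25,2,0,0],[50,0,0,35,0],[50,0,0,35,0],[50,0,0,35,0],[50,0,0,35,0],[50,0,0,35,0],[50,0,0,25,0],[50,0,0,14,0],[50,0,0,7,0],[50,0,0,4,0],[50,0,0,0,0]]' 40
python3 -m jog '[[50,0,0,0,0],[50,0,0,0,0],[0,0,0,0,0],[0,0,0,0,0],[0,0,0,0,0],[0,0,0,0,0],[0,0,0,0,0],[0,0,0,0,0],[0,0,0,0,0],[0,0,0,0,0]]'
python3 -m jog '[[0,0,0,-25,0],[0,0,0,-35,0],[0,0,0,-35,0],[0,0,0,-35,0],[0,0,0,-35,0],[0,0,0,-35,0],[0,0,0,-35,0],[0,0,0,0,0],[0,0,0,0,0],[0,0,0,0,0]]'
python3 - <<'E'
from h import *
s=sensors.state(); print(s['position'],s['opening'],s['grip_force']); print('to place',tool([.4676,.0017,.126]))
f=grab('wrist','w18')
g=(f['frame'].max(2)<75).astype(np.uint8)[200:320,200:430]; print(np.nonzero(g[:, 115])[0][:3])
E
```

```text
t: 47.12
position: [0.631, 0.0194, 0.022]
orientation: [[-0.915, -0.404, 0.002], [-0.404, 0.915, 0.001], [-0.002, -0.0, -1.0]]
ft_force: [1.3, 0.1, 0.7]
opening: 0.587
grip_force: 0.0
t: 47.95
position: [0.6315, 0.0194, 0.0216]
orientation: [[-0.915, -0.404, 0.002], [-0.404, 0.915, 0.0], [-0.002, -0.001, -1.0]]
ft_force: [-1.4, 1.4, 6.1]
opening: 0.289
grip_force: 39.7
t: 48.78
position: [0.6306, 0.0196, 0.2542]
orientation: [[-0.915, -0.404, -0.002], [-0.404, 0.915, 0.001], [0.001, 0.001, -1.0]]
ft_force: [-0.0, -0.5, -1.1]
opening: 0.293
grip_force: 39.3
[0.63064066 0.01962591 0.25417259] 0.2934292098281297 39.332833886146545
to place [156.2  49.3 128.5]
[0 1 2]
```

```bash
python3 -m jog '[[0,26,12.3,0,0],[0,26,12.3,0,0],[0,26,12.3,0,0],[0,26,12.3,0,0],[0,0,0,0,0],[0,0,0,0,0],[0,0,0,0,0]]'
python3 - <<'E'
from h import *
f=grab('wrist','w19'); s=sensors.state(); print(s['position']); 
g=cv2.cvtColor(f['frame'],cv2.COLOR_RGB2GRAY); r=cv2.cvtColor(load('w16')['frame'],cv2.COLOR_RGB2GRAY)
m=cv2.matchTemplate(g,r[60:175,255:375],cv2.TM_CCOEFF_NORMED); print(cv2.minMaxLoc(m),load('w16')['position'],f['position'])
l=cv2.minMaxLoc(m)[3]; c=pix2(f,318+l[0]-255,122+l[1]-60,.104); print(c, pix2(load('w16'),318,122,.104)); print(tool([.4676,.0017,.1275]))
E
```

```text
t: 49.42
position: [0.5157, 0.0224, 0.2545]
orientation: [[-0.915, -0.404, -0.001], [-0.404, 0.915, -0.0], [0.001, 0.0, -1.0]]
ft_force: [0.5, 0.3, -0.3]
opening: 0.288
grip_force: 39.5
[0.51602016 0.0223769  0.25441356]
(-0.5686856508255005, 0.8747890591621399, (341, 127), (255, 54)) [ 0.43964647 -0.01116024  0.38741654] [ 0.44307632 -0.00986814  0.39666558]
[0.46422371 0.00207164 0.104     ] [0.46471375 0.00231618 0.104     ]
[ 52.4   0.6 127. ]
```

```bash
python3 -m jog '[[0,26,0.6,0,0],[0,26,0,0,0],[0,0,0,35,0],[0,0,0,35,0],[0,0,0,25,0],[0,0,0,15,0],[0,0,0,5,0],[0,0,0,0,0],[0,0,0,0,0]]'
python3 -m jog '[[0,0,0,4,0],[0,0,0,0,0],[0,0,0,3,0],[0,0,0,0,0],[0,0,0,3,0],[0,0,0,0,0]]'
python3 - <<'E'
from h import *
s=sensors.state(); print(s['position'],s['ft_force'],s['opening'])
E
```

```text
t: 50.22
position: [0.4687, 0.0017, 0.1412]
orientation: [[-0.915, -0.404, 0.0], [-0.404, 0.915, -0.001], [0.0, -0.001, -1.0]]
ft_force: [-0.8, 0.2, -0.2]
opening: 0.285
grip_force: 39.5
t: 50.72
position: [0.4679, 0.0019, 0.1301]
orientation: [[-0.915, -0.404, -0.001], [-0.404, 0.915, 0.0], [0.0, 0.0, -1.0]]
ft_force: [-0.8, 0.6, -0.4]
opening: 0.287
grip_force: 39.5
[0.46787488 0.00191339 0.13009796] [-0.77684099  0.61161605 -0.44010653] 0.28718527012946
```

```bash
python3 -m jog '[[0,0,0,2,0],[0,0,0,0,0],[0,0,0,1,0],[0,0,0,0,0]]'
python3 -m jog '[[0,0,0,1,0],[0,0,0,0,0],[0,0,0,0,0]]'
```

```text
t: 51.05
position: [0.4682, 0.0019, 0.1277]
orientation: [[-0.915, -0.404, 0.0], [-0.404, 0.915, 0.0], [-0.0, -0.0, -1.0]]
ft_force: [-0.3, -0.1, -0.4]
opening: 0.283
grip_force: 39.6
t: 51.3
position: [0.4685, 0.0019, 0.1276]
orientation: [[-0.915, -0.404, 0.002], [-0.404, 0.915, 0.0], [-0.001, -0.001, -1.0]]
ft_force: [-2.1, 0.3, 5.0]
opening: 0.288
grip_force: 39.9
```

```bash
python3 -m jog '[[0,0,0,0.7,0],[0,0,0,0,0],[0,0,0,-0.7,0],[45,0,0,0,0],[45,0,0,0,0],[45,0,0,0,0],[45,0,0,-25,0],[45,0,0,-35,0],[45,0,0,-35,0],[45,-25,0,-23,0],[45,-25,0,0,0],[45,0,0,0,0]]'
python3 -m jog '[[45,0,0,0,0],[45,0,0,0,0]]' >/dev/null
python3 - <<'E'
from h import *
f=grab('wrist','w20'); print(sensors.state()['position'])
g=(f['frame'].max(2)<95).astype(np.uint8)[40:230,230:400]
c=max(cv2.findContours(g,cv2.RETR_EXTERNAL,cv2.CHAIN_APPROX_NONE)[0],key=cv2.contourArea); 
(u,v),ax,an=cv2.fitEllipse(cv2.convexHull(c)); u+=230;v+=40; print(u,v,ax,an)
for z in(.116,.122,.130): p=pix2(f,u,v,z); print(z,p, [np.linalg.norm(pix2(f,u+d,v,z)-p)*2 for d in (min(ax)/2,max(ax)/2)])
E
```

```text
t: 52.3
position: [0.5162, 0.0235, 0.2441]
orientation: [[-0.915, -0.404, -0.0], [-0.404, 0.915, 0.001], [-0.0, 0.001, -1.0]]
ft_force: [-1.0, 0.0, -2.3]
opening: 0.523
grip_force: 0.0
[0.51338539 0.02181427 0.24393713]
315.7761459350586 136.26304626464844 (99.66373443603516, 124.02395629882812) 175.962646484375
0.116 [0.47523767 0.005421   0.116     ] [np.float64(0.0783422454510183), np.float64(0.09753329583762943)]
0.122 [0.47447413 0.00507339 0.122     ] [np.float64(0.07659979210902351), np.float64(0.09536400369761411)]
0.13 [0.47345607 0.0046099  0.13      ] [np.float64(0.07427652098636382), np.float64(0.09247161417759373)]
```

The cap seated exactly at the predicted height (contact 5 N at TCP 0.1276). Now the tongue position, from the bright plate-top strip at px (317,188) in earlier frames. I'll also check that the carousel hasn't moved.

```bash
python3 - <<'E'
from h import *
for n in('w8','w10','w16'):
    f=load(n)
    for w in white(f,zt=.166):
        if 180<w[0][1]<200 and 300<w[0][0]<330: print(n,w)
f=load('w16'); g=(f['frame'].min(2)>150).astype(np.uint8)[175:215,280:355]; 
ys,xs=np.nonzero(g); print(xs.min()+280,xs.max()+280,ys.min()+175,ys.max()+175)
a=(xs>10)&(xs<70); print(np.polyfit(xs[a],ys[a],1), pix2(f,317,192,.166))
f1=load('side0')['frame'].astype(int); f=grab('side','sd20')['frame'].astype(int); print(np.abs(f-f1).sum(2)[180:240,310:360].mean())
print(sensors.state()['position'])
E
```

```text
w8 ([317.0, 188.0], [0.5038, 0.0186], np.float64(6.9))
w10 ([317.0, 188.0], [0.5036, 0.0183], np.float64(6.9))
w16 ([317.0, 192.0], [0.5022, 0.018], np.float64(7.2))
280 354 175 214
[ 0.02249071 13.36563501] [0.50217521 0.01769577 0.166     ]
87.25166666666667
[0.51334798 0.02178592 0.24427377]
```

```bash
python3 - <<'E'
from h import *
f=load('w3'); u=np.array([.915,.404]); v=np.array([-.404,.915]); c=np.array([.4676,.0017])
for a,b in((61,-24),(61,24),(71,-24),(71,24)): print((a,b),proj(f,[*(c+u*a/1e3+v*b/1e3),.166]))
g=(f['frame'].min(2)>140).astype(np.uint8); print('\n'.join(''.join('#' if x else '.' for x in r[56:160:2]) for r in g[98:128]))
print(tool([.528,.0284,.244]))
E
```

```text
(61, -24) [ 59.1037534 109.0400199]
(61, 24) [115.12553029 108.49224057]
(71, -24) [ 61.60616493 121.22390786]
(71, 24) [117.11023842 120.79166549]
#########################....................#......
#########################....................#......
#########################...........................
#########################...........................
#########################...........................
#########################...........................
#########################...........................
#########################...........................
#######################.............................
##################..................................
#############.......................................
########............................................
#######...................####......................
###############################.....................
###############################.....................
###############################.....................
###############################.....................
###############################................##..#
################################...............#####
################################.............#######
################################..........##########
################################.......#############
################################.....###############
################################..##################
####################################################
####################################################
####################################################
####################################################
####################################################
####################################################
[-16.1   0.1   0.3]
```

The predicted tongue corners match the strip seen in that frame (x 59–118, y 109–121). Turn the tool to straddle the tongue and grip.

```bash
python3 -m jog '[[40,-16,0,0,0],[40,0,0,0,-7],[40,0,0,0,-7],[40,0,0,0,-7],[40,0,0,0,-7],[40,0,0,0,-7],[40,0,0,0,-7],[40,0,0,0,-7],[40,0,0,0,-7],[40,0,0,0,-7],[40,0,0,0,-7],[40,0,0,0,-7]]' 100 >/dev/null
python3 -m jog '[[40,0,0,0,-7],[40,0,0,0,-6],[40,0,0,0,0],[40,0,0,0,0]]'
python3 - <<'E'
from h import *
print(tool([.528,.0284,.130]),np.round(sensors.state()['joint_pos'],2))
E
```

```text
t: 53.9
position: [0.5281, 0.0283, 0.2448]
orientation: [[0.401, -0.916, 0.0], [-0.916, -0.401, 0.0], [-0.0, -0.0, -1.0]]
ft_force: [0.2, 0.6, -0.1]
opening: 0.468
grip_force: 0.0
[-1.000e-01  1.000e-01  1.148e+02] [ 0.43 -0.15 -0.07 -0.   -1.65 -0.02]
```

```bash
python3 -m jog '[[40,0,0,35,0],[40,0,0,35,0],[40,0,0,25,0],[40,0,0,13,0],[40,0,0,6,0],[40,0,0,0,0],[40,0,0,0,0]]'
python3 -m jog '[[0,0,0,0,0],[0,0,0,0,0],[0,0,0,0,0],[0,0,0,0,0],[0,0,0,0,0],[0,0,0,0,0],[0,0,0,0,0],[0,0,0,0,0],[0,0,0,0,0],[0,0,0,0,0]]' 100
```

```text
t: 54.48
position: [0.5292, 0.0285, 0.1323]
orientation: [[0.403, -0.915, 0.002], [-0.915, -0.403, 0.0], [0.001, -0.002, -1.0]]
ft_force: [0.4, 0.5, 0.2]
opening: 0.47
grip_force: 0.0
t: 55.32
position: [0.5291, 0.0285, 0.1323]
orientation: [[0.404, -0.915, 0.002], [-0.915, -0.404, 0.0], [0.001, -0.002, -1.0]]
ft_force: [-1.5, -0.4, 6.3]
opening: 0.101
grip_force: 97.7
```

```bash
python3 -m jog '[[0,0,0,-6,0],[0,0,0,-10,0],[0,0,0,-10,0],[0,0,0,-10,0],[0,0,0,-8,0],[0,0,0,-4,0],[0,0,0,0,0],[0,0,0,0,0]]'
python3 - <<'E'
from h import *
print(tool([.436,-.025,.18])); f=grab('side','sd21')
E
```

```text
t: 55.98
position: [0.5284, 0.0287, 0.1785]
orientation: [[0.404, -0.915, -0.0], [-0.915, -0.404, 0.001], [-0.001, -0.0, -1.0]]
ft_force: [-0.7, 0.1, -5.9]
opening: 0.106
grip_force: 97.6
[ 11.8 106.2  -1.5]
```

```bash
python3 -m jog '[[0,1,8,0,0],[0,2,16,0,0],[0,2,20,0,0],[0,2,20,0,0],[0,2,20,0,0],[0,2,14,0,0],[0,1,8,0,0],[0,0,0,0,2],[0,0,0,0,4],[0,0,0,0,5],[0,0,0,0,5],[0,0,0,0,5]]'
python3 -m jog '[[0,0,0,0,3.3],[0,0,0,0,2],[0,0,0,0,0],[0,0,0,0,0]]'
python3 - <<'E'
from h import *
s=sensors.state(); print('yang',np.degrees(np.arctan2(s['orientation'][1][1],s['orientation'][0][1]))); C=np.array([.5465,-.2625]); h=np.array([np.cos(np.radians(177.5)),np.sin(np.radians(177.5))])
for d in(.134,.122,.062): print(C+d*h,tool([*(C+d*h),.18]))
E
```

```text
t: 57.03
position: [0.4361, -0.0253, 0.1782]
orientation: [[0.045, -0.999, -0.0], [-0.999, -0.045, -0.0], [0.0, 0.0, -1.0]]
ft_force: [-1.2, 0.1, -5.8]
opening: 0.103
grip_force: 97.8
t: 57.37
position: [0.4362, -0.0253, 0.1783]
orientation: [[-0.042, -0.999, -0.0], [-0.999, 0.042, -0.0], [0.0, 0.0, -1.0]]
ft_force: [-0.7, 0.4, -5.3]
opening: 0.105
grip_force: 97.8
yang 177.59479221119912
[ 0.41262754 -0.256655  ] [232.1  13.8  -1.7]
[ 0.42461612 -0.25717843] [232.1   1.8  -1.7]
[ 0.48455901 -0.2597956 ] [232.2 -58.2  -1.7]
```

```bash
python3 -m jog '[[0,8,1,0,0],[0,16,1,0,0],[0,22,1,0,0],[0,24,1,0,0],[0,24,1,0,0],[0,24,2,0,0],[0,24,2,0,0],[0,24,2,0,0],[0,24,1,0,0],[0,20,1,0,0],[0,14,1,0,0],[0,8,0,0,0]]'
python3 -m jog '[[0,0,0,-2,0],[0,0,0,0,0],[0,0,0,0,0],[0,0,0,0,0],[0,0,0,0,0]]'
python3 - <<'E'
from h import *
s=sensors.state(); print(s['position'],tool([.48456,-.2598,.18]))
f=grab('wrist','w22'); sc=grab('scene','sc22')
h=[.4656,-.259,.146]; print(proj(f,h),proj(sc,h))
u,v=map(int,proj(f,h)); print(f['frame'][v-20:v+20:3,u-24:u+24:4].mean(2).astype(int))
C=np.array([.5465,-.2625,.201]); print(proj(f,C))
g=(f['frame'].max(2)<70).astype(np.uint8); n,l,st,c=cv2.connectedComponentsWithStats(g)
for i in range(1,n):
    if st[i,4]>200: print(st[i],c[i].round(1))
E
```

```text
t: 58.37
position: [0.4115, -0.2583, 0.1783]
orientation: [[-0.044, -0.999, -0.001], [-0.999, 0.044, -0.0], [0.0, 0.001, -1.0]]
ft_force: [0.1, -0.2, -5.7]
opening: 0.098
grip_force: 98.0
t: 58.78
position: [0.4125, -0.2558, 0.1806]
orientation: [[-0.042, -0.999, 0.0], [-0.999, 0.042, 0.0], [-0.0, -0.0, -1.0]]
ft_force: [0.3, 0.8, -6.4]
opening: 0.107
grip_force: 98.0
[ 0.41254437 -0.25579713  0.18062108] [  1.  -72.1   0.6]
[221.72666455 232.08556118] [244.70588894 242.36249417]
[[ 63  64  64  65  63  63  64  63  63  75  80  83]
 [ 65  64  64  65  64  63  63  64  63  75  81  82]
 [ 99  99  99  98  98  98  90  79  65  72  80  82]
 [194 194 193 193 193 180 102  93  82  76  82  82]
 [241 241 241 241 241 163  97  91  84  80  82  81]
 [248 249 249 249 245 175 158  99  82  80  81  81]
 [214 215 216 216 209 231 217 139  83  80  81  80]
 [ 70  71  70  71 154 246 237 159  81  80  80  80]
 [ 65  66  65  65  83 230 225 121  80  81  80  80]
 [ 66  66  65  65  65  86  99  83  80  80  80  79]
 [ 66  66  65  65  66  65 119 111 110 108  80  79]
 [ 66  66  66  65  66  79 127 128 127 121  80  80]
 [ 66  66  65  65  66 116 126 127 109  97  80  79]
 [ 66  66  66  65  73 127 120  92  81  81  80  80]]
[  0.40956497 283.83600948]
[  32    0  164   85 6315] [93.3 33. ]
[ 173  136   60  153 4738] [202.9 197.2]
[299 150  75  17 856] [336.2 157.8]
[   53   175   587   225 51715] [359.6 320.3]
[   0  192   79  187 9893] [ 32.8 274. ]
[606 337  34  33 448] [629.9 353.2]
[611 362  29  38 426] [629.1 380.3]
[586 391  33   9 202] [601.7 395.5]
```

The hook's tip knob is seen at about px (220,234) against a predicted (222,232), so it's aligned. Move inward.

```bash
python3 -m jog '[[0,1,-8,0,0],[0,0,-10,0,0],[0,0,-10,0,0],[0,0,-10,0,0],[0,0,-10,0,0],[0,0,-8,0,0],[0,0,-5,0,0],[0,0,-4,0,0],[0,0,0,0,0],[0,0,0,0,0]]'
python3 -m jog '[[0,0,-3,0,0],[0,0,0,0,0],[0,0,-2,0,0],[0,0,0,0,0],[0,0,0,0,0]]'
```

```text
t: 59.72
position: [0.4772, -0.2603, 0.1804]
orientation: [[-0.043, -0.999, -0.001], [-0.999, 0.043, 0.0], [-0.0, 0.001, -1.0]]
ft_force: [0.1, -0.4, -6.1]
opening: 0.099
grip_force: 97.9
t: 60.13
position: [0.4822, -0.2604, 0.1806]
orientation: [[-0.043, -0.999, 0.0], [-0.999, 0.043, 0.0], [-0.0, -0.0, -1.0]]
ft_force: [-0.6, 0.8, -5.3]
opening: 0.102
grip_force: 97.8
```

```bash
python3 -m jog '[[0,0,-2,0,0],[0,0,0,0,0],[0,0,0,0,0]]'; python3 -m jog '[[0,0,-1,0,0],[0,0,0,0,0],[0,0,0,6,0],[0,0,0,6,0],[0,0,0,0,0]]'
```

```text
t: 60.38
position: [0.4843, -0.2605, 0.1805]
orientation: [[-0.043, -0.999, -0.0], [-0.999, 0.043, 0.0], [-0.0, 0.0, -1.0]]
ft_force: [0.0, -0.1, -5.6]
opening: 0.102
grip_force: 97.8
t: 60.8
position: [0.4848, -0.2602, 0.1664]
orientation: [[-0.043, -0.999, -0.002], [-0.999, 0.043, 0.001], [-0.001, 0.002, -1.0]]
ft_force: [-2.0, -0.1, -7.2]
opening: 0.102
grip_force: 97.7
```

```bash
python3 -m jog '[[0,0,0,2,0],[0,0,0,0,0],[0,0,0,1,0],[0,0,0,0,0]]'; python3 -m jog '[[0,0,0,1,0],[0,0,0,0,0],[0,0,0,0,0]]';python3 -m jog '[[0,0,0,1,0],[0,0,0,0,0],[0,0,0,0,0]]'
```

```text
t: 61.13
position: [0.4848, -0.2606, 0.1654]
orientation: [[-0.043, -0.999, -0.001], [-0.999, 0.043, 0.0], [-0.0, 0.001, -1.0]]
ft_force: [-4.3, 0.8, -5.0]
opening: 0.1
grip_force: 98.0
t: 61.38
position: [0.4849, -0.2607, 0.1648]
orientation: [[-0.043, -0.999, -0.001], [-0.999, 0.043, -0.0], [0.0, 0.001, -1.0]]
ft_force: [-4.8, 1.3, -3.9]
opening: 0.104
grip_force: 98.5
t: 61.63
position: [0.4849, -0.2608, 0.1641]
orientation: [[-0.043, -0.999, -0.0], [-0.999, 0.043, -0.0], [0.0, 0.0, -1.0]]
ft_force: [-5.2, 0.4, -3.3]
opening: 0.1
grip_force: 98.6
```

```bash
python3 -m jog '[[0,0,0.5,1,0],[0,0,0,0,0],[0,0,0,0,0]]'; python3 -m jog '[[0,0,0.5,1,0],[0,0,0,0,0],[0,0,0,0,0]]';python3 -m jog '[[0,0,0.5,1,0],[0,0,0,0,0],[0,0,0,0,0]]'
```

```text
t: 61.88
position: [0.4848, -0.2608, 0.1628]
orientation: [[-0.043, -0.999, 0.0], [-0.999, 0.043, -0.0], [0.0, -0.0, -1.0]]
ft_force: [-3.6, -0.8, -3.6]
opening: 0.102
grip_force: 98.3
t: 62.13
position: [0.4848, -0.2607, 0.1623]
orientation: [[-0.043, -0.999, 0.002], [-0.999, 0.043, -0.001], [0.001, -0.002, -1.0]]
ft_force: [-0.7, -0.6, -0.9]
opening: 0.1
grip_force: 98.8
t: 62.38
position: [0.4847, -0.2608, 0.1621]
orientation: [[-0.043, -0.999, 0.003], [-0.999, 0.043, -0.001], [0.001, -0.003, -1.0]]
ft_force: [0.6, 0.9, 5.5]
opening: 0.101
grip_force: 99.5
```

Seated on the hook: the load has transferred at the predicted height. Release and rise.

```bash
python3 -m jog '[[14,0,0,0,0],[20,0,0,0,0],[28,0,0,0,0],[28,0,0,0,0],[28,0,0,0,0],[28,0,0,0,0]]'
python3 -m jog '[[28,0,0,-10,0],[28,0,0,-15,0],[28,0,0,-25,0],[28,0,0,-35,0],[28,0,0,-35,0],[28,0,0,-30,0],[28,0,0,0,0],[28,0,0,0,0],[28,0,0,0,0]]'
python3 - <<'E'
from h import *
sc=grab('scene','sc23'); sd=grab('side','sd23'); w=grab('wrist','w23'); print(sensors.state()['position'],sensors.state()['ft_force'])
C=np.array([.5465,-.2625]);h=np.array([np.cos(np.radians(177.5)),np.sin(np.radians(177.5))]); p=C+.126*h
for f,n in((sc,'sc'),(sd,'sd'),(w,'w')):
    fr=f['frame'].max(2)
    for z in(.152,.165): print(n,z,proj(f,[*p,z]))
    u,v=map(int,proj(f,[*p,.152])); 
    if n!='w': print(n,'\n'.join(''.join('#' if x<75 else '+' if x<150 else '.' for x in r) for r in fr[max(v-22,0):v+28,u-30:u+30:1][::2]))
    else:
        g=(fr<75).astype(np.uint8); k,l,st,c=cv2.connectedComponentsWithStats(g); [print(st[i],c[i].round(1)) for i in range(1,k) if st[i,4]>300]
E
```

```text
t: 62.88
position: [0.4837, -0.2605, 0.1603]
orientation: [[-0.043, -0.999, -0.0], [-0.999, 0.043, 0.0], [-0.0, 0.0, -1.0]]
ft_force: [0.3, -0.2, -0.1]
opening: 0.33
grip_force: 0.0
t: 63.63
position: [0.4838, -0.2603, 0.3105]
orientation: [[-0.043, -0.999, 0.0], [-0.999, 0.043, 0.001], [-0.001, -0.0, -1.0]]
ft_force: [-0.5, 0.8, -0.9]
opening: 0.326
grip_force: 0.0
[ 0.48344588 -0.26039581  0.30933534] [-0.26770944  0.22181709 -0.0284434 ]
sc 0.152 [230.90751421 234.46712356]
sc 0.165 [230.42298663 230.41145699]
sc ++++++++++++++++++......................................++++
++++++++++++++++++.++++..................................+++
++++++++++++++++++++++++++................................++
+++++++++++++++++++++++++.++++..............................
++++++++++++++++++++++++++++....++..........................
++++++++++++++++++++++++++++++++..++++......................
++++++++++++++++++++++++++++###++++++.......................
++++++++++++++++++++++++##########+++++++...............+...
+..+++++++++++++++++++##################+++++........++++...
++++..++++++++++++###########
[... 2397 characters left out ...]
++++++++++...................
++++++++++++++++++++++++.+++++++++++++++....................
++++++++++++++++++++++++..+++++++++++++++++++++++++++++++...
w 0.152 [384.63274894 178.09733171]
w 0.165 [387.53565993 181.98271278]
[ 243    0   91   40 1124] [291.1   8.5]
[267  11  42  43 851] [289.5  30. ]
[  81   50   89   91 6135] [124.6  94.5]
[180  76  64  32 858] [216.5  94.4]
[ 291   83   55   55 1413] [316.5 117. ]
[169 121  41  50 512] [190.1 143.6]
[ 347  124   94   91 5859] [391.2 170.4]
[ 226  147   28   88 1782] [240.3 191.8]
[ 113  216   77   71 3916] [149.4 251.8]
[557 236  83  93 768] [588.  268.5]
[    0   247   582   153 41672] [287.8 349.6]
[ 570  250   70  118 4627] [615.3 310.8]
```

```bash
python3 - <<'E'
from h import *
w=load('w23'); fr=w['frame'].max(2); g=(fr<75).astype(np.uint8); k,l,st,c=cv2.connectedComponentsWithStats(g)
i=l[192,240]; ys,xs=np.nonzero(l==i); cnt=np.stack([xs,ys],1).astype(np.float32); b=cv2.boxPoints(cv2.minAreaRect(cnt)); b=b[np.argsort(b[:,1])]
a,e=b[:2].mean(0),b[2:].mean(0); A=pix2(w,*a,.201);E=pix2(w,*e,.201); print(a,e,A,E,np.degrees(np.arctan2((E-A)[1],(E-A)[0]))+90)
i=l[170,391]; p=(c[i]); q=pix2(w,391,169,.152); print('cap',q,np.linalg.norm(pix2(w,391+47,169,.152)-q)*2e3, 'expected',np.array([.5465,-.2625])+.126*np.array([-.999,.0436]))
print(sensors.state()['position'],sensors.state()['t'])
E
```

```text
[319.5   0. ] [319.5 399. ] [ 0.47501519 -0.39345327  0.201     ] [ 0.4885338  -0.05100641  0.201     ] 177.73933616918347
cap [ 0.41503603 -0.26524063  0.152     ] 85.31003803887344 expected [ 0.420626  -0.2570064]
[ 0.48344588 -0.26039581  0.30933534] 63.7833
```

```bash
python3 - <<'E'
from h import *
w=load('w23'); fr=w['frame'].max(2); g=(fr<75).astype(np.uint8); k,l,st,c=cv2.connectedComponentsWithStats(g)
for t in ((240.3,191.8),(391.2,170.4),(124.6,94.5),(149.4,251.8)):
    i=np.argmin(np.linalg.norm(c-t,axis=1)); ys,xs=np.nonzero(l==i); cnt=np.stack([xs,ys],1).astype(np.int32); r=cv2.minAreaRect(cnt); print(r, cv2.fitEllipse(cv2.convexHull(cnt)))
    if t[0]==240.3:
        b=cv2.boxPoints(r); b=b[np.argsort(b[:,1])]; A=pix2(w,*b[:2].mean(0),.201);E=pix2(w,*b[2:].mean(0),.201); print(A,E,'hook ang',np.degrees(np.arctan2((E-A)[1],(E-A)[0]))+90)
for n in('sc','sd'):
    f=load(n+'23'); print(n,pix2(f,*((0,0)),.1)[:0])
E
```

```text
((240.77349853515625, 190.55587768554688), (87.43401336669922, 25.693328857421875), 85.60128784179688) ((239.72557067871094, 189.60830688476562), (29.85187530517578, 99.26039123535156), 178.67864990234375)
[ 0.53931044 -0.29917522  0.201     ] [ 0.54194475 -0.22908169  0.201     ] hook ang 177.84767946967122
((396.1192932128906, 171.76295471191406), (80.8653335571289, 99.86980438232422), 76.90811157226562) ((394.6432800292969, 167.82188415527344), (79.99756622314453, 105.76817321777344), 49.8013916015625)
((125.50000762939453, 94.99998474121094), (95.45940399169922, 82.73149108886719), 45.0) ((125.22985076904297, 94.63964080810547), (82.82157897949219, 95.98472595214844), 139.8015594482422)
((148.00453186035156, 252.90501403808594), (76.41563415527344, 61.751365661621094), 47.72631072998047) ((150.76319885253906, 250.95510864257812), (67.00166320800781, 78.57231903076172), 119.08428955078125)
sc []
sd []
```

```bash
python3 -c "
from workcell import manip
print(manip.job_done())"
```

```text
the job is handed in; nothing more can be done
None
```

The job is handed in: all five rings are in the can, the cap is seated, and the closed can hangs on the front hook at about 178° with the arm clear; the hand-in call returned no verdict, so I don't know how it was judged.

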